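# Make up two carving kits

### The arm

A 7-joint arm with a two-finger parallel gripper is mounted at the origin on the work surface. World frame = base frame: x ahead of the robot, y to its left, z up, the work surface at z = 0. Lengths are in m, angles in rad, forces in N, time in s.
With the tool pointing down it reaches from about 0.425 to 0.95 m from the base axis. Payload 4.7 kg.
Tool frame: the origin (TCP) lies at the centre of the arm's flange, where the gripper is bolted on; the fingertips stand 182 mm ahead of it and the grasp point (between the pads) lies 164 mm ahead of it; z points along the fingers, y is the line along which they close (so a half turn about z gives the same grasp; the last joint's range is limited). The gripper opens to 87 mm and grips with 3 to 60 N. Pads are 19 mm wide; open, the fingers measure 117 mm over their backs; the gripper's body (75 mm by 190 mm) begins 51 mm behind the grasp point.
Start: joints at [-1.204, 0.469, -0.049, 1.532, 0.024, 1.141, -0.082], TCP at [0.26, 0.623, 0.405] pointing down, gripper open.
Joint ranges: [-2.59, 2.59], [-0.33, 1.99], [-1.39, 1.29], [0.1, 2.45], [-1.04, 4.18], [0.21, 1.99], [-2.66, 2.66]. Speed limits (rad/s): [2.57, 2.57, 3.14, 3.14, 3.14, 3.14, 3.14].

### API

Orientations are given as a rotation vector (axis times angle).
In Python, from cell import robot, vision gives the robot as it stands.
- The arm moves only by the shell command python3 -m creep 'ROWS'. ROWS is JSON, a list of rows, each an object of numbers: "x", "y", "z": the shift along the tool's x, y, z scaled (see below); "ax", "ay", "az": the turn, a rotation vector about the tool's x, y, z scaled (see below); "hand": the gripper's target within -1 to 1 (fully open at 1, half-way at 0, shut at -1). In form: [{"x": .., "y": .., "z": .., "ax": .., "ay": .., "az": .., "hand": ..}, ...]. A call has 1 to 8 rows; each row is the pose to reach, as a shift and turn from the pose commanded when the call began, along the tool's axes at that moment; what a row does not reach only later rows make up. The controller multiplies each number of a shift by 250 mm and each number of a turn by 120 degrees. A row lasts 1/10 s, in which the tool goes at most 50 mm and 8.59 degrees, less where a joint would pass 70% of its speed; a pose out of reach is approached as far as the arm can. A call with a number of a shift or a turn outside -1 to 1 is refused whole. A call with a gripper value outside its range is refused whole. The fingers move at their own pace and stop on an object; the grip force is fixed at half the most. Time passes only in rows, so rows that repeat a pose let the fingers close. It gives the time, the measured TCP pose, the force, the opening and the grip force at its end, in the units of the state.
- robot.sense(): the state, without advancing time (a new reading comes with each control period).
- vision.snapshot(name): name is "side" or "top"; returns a dict with "frame" (400x640x3 uint8, red, green, blue), "z_map" (400x640 float32, m along the optical axis (not along the pixel's ray), 0 where there is no reading), "fx", "fy", "cx", "cy" (pixels), "origin" and "orientation" of the camera in the world. Camera axes: x right, y down, z forward; pixel columns grow to the right and rows downward; lengths in m; the calibration is good to about 2 mm. A picture is of the moment at which its call begins.
- robot.job_done(): hands the job in; it is judged then, once.
The state is a dict: "t": time; "joint_positions": joint angles; "qd": joint speeds; "effort": joint torques, N m; "ee_pos": TCP position; "tcp_rot": TCP orientation; "wrist_force": force on the tool from outside, world axes, zero at the start; "wrist_torque": the same for the moment, N m; "gripper_width": finger opening in m; "grip_force": force on a finger pad.
Only numpy, scipy, OpenCV 4.12 (cv2) and the standard library are available. Lean on these libraries where they do the work, as an engineer would, in place of code of your own. Each camera call takes 0.05 s, during which the arm holds its last target. There are 200 camera calls.

### The job

Make up the two carving kits from the stock lying in the middle of the bench: the large tray gets the whale blank, the gouge and the mallet, the small tray gets the spoon blank and the hook knife. Lower each thing in, same side up as it lies now, so that it rests flat on the bottom of its tray beside the others with nothing on top of anything, and the mallet stands on its head. Do not drop or tip anything over, and leave the oilstone where it is.

Things in the scene. Friction and masses are not known exactly. Their poses are not given: they have to be found in the camera images.
- whale_blank: Pale bandsawn wooden whale lying on its side, outline seen from above: 140 mm long, 36 mm high, 0.14 kg. Origin: mid-length, on the underside; x towards the tail. Body 46 mm wide with parallel sides from x = -62 (blunt head ends at -70) to +5 mm, then tapering to a 12 mm waist; tail fin 58 mm across at x = +46 to +70. Grasp across the body (along y) at x = -22 mm.
- spoon_blank: Pale bandsawn wooden spoon blank lying flat: 170 mm long, 26 mm high, 0.085 kg. Origin: mid-length, on the underside; x towards the bowl. Oval bowl 62 x 53 mm from x = +23 to +85 mm, straight handle 20 to 23 mm wide from x = -85 to +23 mm. Grasp across the handle (along y) at x = +5 mm.
- gouge: Carving gouge lying on a flat of its handle: 200 mm long, 0.12 kg. Origin: mid-length, at the level of the underside; x towards the cutting edge. Eight-sided mid-brown handle 28 mm wide and high from x = -100 to +4 mm, brass ferrule, steel shank and fishtail blade up to 24 mm wide at 14 mm height, to x = +100. Grasp across the handle (along y) at x = -22 mm.
- hook_knife: Hook knife lying on its side, 0.07 kg: flat dark wooden handle, 20 mm high, from x = -76 to +28 mm, 26 mm wide at x = -30, narrower at both ends; then a thin steel blade, at 10 mm height, reaching x = +78 mm and curling to y = +28 mm. Origin: under the handle's centre line; x towards the blade. Grasp across the handle (along y) at x = -20 mm.
- mallet: Round carver's mallet standing on its head, handle up, 0.26 kg: dark wooden head 59 mm in diameter at the bottom, 51 mm at its top, 86 mm high; mid-brown turned handle, 26 mm thick between 112 and 156 mm height, top at 172 mm. Origin: centre of the head's underside; z up the handle (yaw means nothing). Grasp the handle from above, 135 to 150 mm above the origin.
- large_tray: The larger of the two open plywood trays, fixed on the bench: inside 240 mm (x) by 176 mm (y), walls 8 mm thick, bottom 8 mm thick, rim 38 mm above the bench. Origin: centre of its underside; x along the long side, z up.
- small_tray: The smaller open plywood tray, fixed on the bench: inside 195 mm (x) by 140 mm (y), walls 8 mm thick, bottom 8 mm thick, rim 38 mm above the bench. Origin: centre of its underside; x along the long side, z up.
- oilstone: Not part of the kits: grey sharpening stone set in a brown wooden base 160 x 58 mm, 36 mm high in all, lying among the stock. Loose. Origin: centre of its underside; x along its length.
Things that resemble listed ones, but are neither listed nor needed, are in the scene too. Leave any orange or turquoise look-alike of the spoon_blank alone.

How it is judged:
By the outcome, as a careful person would: the job done as asked, in the order asked, and still so for the second after the job is handed in, with the robot touching nothing.
It also fails if it takes over 128 s, if anything falls off the work surface, if the arm or the gripper's body presses on something with over 40 N, if the wrist force passes 120 N, or if a joint passes its speed limit or range.

## Working session

There is one attempt and no reset: what is moved stays moved. The work goes in short steps, Python scripts to look and compute and a shell command to move; the robot and the scene stay as the last step left them, time stands still between calls to the robot, and variables do not carry over. Pictures are saved under pics/ and viewed, at most 14 in all, crops included, and the job is handed in when it is done.

```bash
ls; mkdir -p pics; python3 - <<'E'
from cell import robot, vision
import cv2,numpy as np
s=robot.sense();print({k:s[k] for k in('t','ee_pos','tcp_rot','gripper_width','wrist_force')})
for n in('top','side'):
    d=vision.snapshot(n);cv2.imwrite(f'pics/{n}0.png',d['frame'][:,:,::-1]);np.savez(f'{n}0.npz',**d)
    print(n,d['fx'],d['cx'],d['cy'],d['origin'],d['orientation'])
E
```

```text
pics
{'t': 0.0, 'ee_pos': array([0.26013723, 0.62259474, 0.40369663]), 'tcp_rot': array([-6.17643104e-01, -3.07997967e+00,  3.00727740e-03]), 'gripper_width': 0.08695253904566276, 'wrist_force': array([ 0.0353004 , -0.10056409,  0.55978844])}
top 446.96646737973185 315.28103102629956 198.92431517702735 [0.36754688 0.11316158 1.17420781] [-2.15309067  2.20657332 -0.13529892]
side 442.15193129239964 319.65158409270146 197.02455357051707 [ 0.0902706  -0.96242643  0.90426297] [-2.18315831  0.41970652 -0.1911057 ]
```

View pics/top0.png

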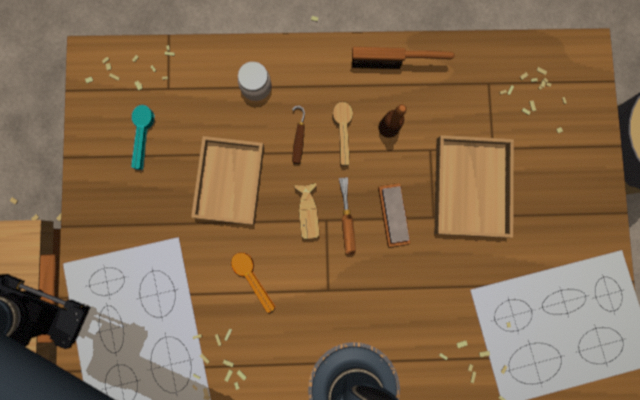

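View pics/side0.png

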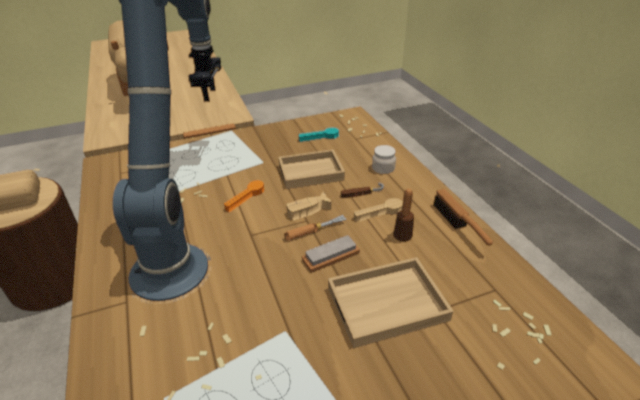

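Top view: small tray at about (228,182), large tray at (475,187). Hook knife (298,135), spoon (344,133), mallet (392,122), whale (308,212), gouge (347,215), oilstone (394,214). The turquoise and orange spoons are at (141,137) and (252,280).

```bash
cat > h.py <<'E'
import numpy as np,cv2
from scipy.spatial.transform import Rotation as R
def cloud(d):
    v,u=np.mgrid[0:400,0:640]; z=d['z_map']
    p=np.stack([(u-d['cx'])/d['fx']*z,(v-d['cy'])/d['fy']*z,z],-1)
    w=p@R.from_rotvec(d['orientation']).as_matrix().T+d['origin']; w[z<=0]=np.nan
    return w
E
python3 - <<'E'
from h import *
d=np.load('top0.npz');w=cloud(d)
b=w[105:290,270:430].reshape(-1,3);b=b[np.abs(b[:,2])<.006]
A=np.c_[b[:,:2],np.ones(len(b))];c,*_=np.linalg.lstsq(A,b[:,2],rcond=None);print('plane',c,'rms',(b[:,2]-A@c).std())
zc=w[...,2]-(w[...,0]*c[0]+w[...,1]*c[1]+c[2])
m=(zc>.007).astype(np.uint8)
n,L,S,C=cv2.connectedComponentsWithStats(m)
for i in range(1,n):
    if S[i,4]<60 or S[i,4]>9000: continue
    p=w[L==i];r=cv2.minAreaRect((p[:,:2]*1000).astype(np.float32))
    q=p[:,:2]-p[:,:2].mean(0);e,V=np.linalg.eigh(q.T@q)
    print(C[i].round(),S[i,4],'rect',np.round(r[0],1),np.round(r[1],1),round(r[2],1),'pca',np.degrees(np.arctan2(V[1,1],V[0,1])).round(1),'zmax',np.nanpercentile(zc[L==i],95).round(4))
E
```

```text
plane [-6.10878246e-04  9.03089294e-05  2.00386702e-04] rms 0.0022006379009439658
[391.  56.] 1489 rect [ 855.2 -153.3] [268.9  41.1] 87.0 pca 89.4 zmax 0.0623
[254.  80.] 1025 rect [795.6 237.2] [81.1 80.3] 67.6 pca -178.7 zmax 0.078
[343. 129.] 744 rect [658.   10.2] [ 51.  169.6] 87.4 pca -179.3 zmax 0.0294
[141. 133.] 877 rect [661.5 544.8] [ 53.9 169. ] 77.3 pca 174.0 zmax 0.029
[298. 139.] 400 rect [660.4 126.5] [ 31.9 156.5] 88.9 pca 174.2 zmax 0.0237
[393. 121.] 601 rect [ 672.9 -113.2] [57.  48.2] 45.5 pca 54.3 zmax 0.17
[475. 185.] 5755 rect [ 509.1 -331.1] [196.3 257.2] 86.0 pca 175.3 zmax 0.0393
[228. 180.] 3852 rect [539.6 309.8] [157.3 212.4] 82.4 pca 171.7 zmax 0.0396
[347. 221.] 646 rect [440.8   5. ] [199.9  28.2] 4.2 pca -176.7 zmax 0.0303
[308. 211.] 884 rect [454.  105.6] [137.7  57. ] 4.9 pca -175.5 zmax 0.0394
[394. 214.] 1388 rect [ 440.8 -119.1] [159.9  58.6] 7.3 pca -172.9 zmax 0.0388
[251. 277.] 821 rect [281.8 243.4] [167.6  52. ] 37.9 pca -148.5 zmax 0.0295
[ 39. 340.] 8890 rect [252.6 559.7] [217.1 465.6] 0.2 pca 78.3 zmax 0.6718
[354. 377.] 3625 rect [45.5  0.5] [125.1 212.3] 0.9 pca 95.7 zmax 0.2646
```

```bash
cat >> h.py <<'E'
def go(*targets):
    """targets: (gx,gy,gz,angle of tool y in deg) of grasp point; prints rows from the present pose"""
    from cell import robot
    s=robot.sense();P=np.array(s['ee_pos']);M=R.from_rotvec(s['tcp_rot'])
    y=M.as_matrix()[:,1];a0=np.degrees(np.arctan2(y[1],y[0]))
    print('grasp',(P+.164*M.as_matrix()[:,2]).round(4),'yawY',a0.round(1),'w',round(s['gripper_width'],4),'t',round(s['t'],2),'j7',round(s['joint_positions'][6],2),'F',np.round(s['wrist_force'],1))
    for gx,gy,gz,a in targets:
        a=a0+(a-a0+90)%180-90; yy=np.array([np.cos(np.radians(a)),np.sin(np.radians(a)),0]);zz=np.array([0,0,-1.])
        T=R.from_matrix(np.stack([np.cross(yy,zz),yy,zz],1))
        d=M.inv().apply(np.array([gx,gy,gz+.164])-P)/.25; r=(M.inv()*T).as_rotvec(degrees=True)/120
        print(dict(zip(['x','y','z','ax','ay','az'],map(float,np.r_[d,r].round(3)))),'rows',max(np.linalg.norm(d)*5,np.linalg.norm(r)*120/8.59).round(1))
def off(o,yaw,x,y=0): c,s=np.cos(np.radians(yaw)),np.sin(np.radians(yaw)); return np.round([o[0]+c*x-s*y,o[1]+s*x+c*y],4)
LT=((.509,-.331),-4.0); ST=((.5396,.3098),-7.6)
E
python3 - <<'E'
from h import *
d=np.load('top0.npz');w=cloud(d)
for lo,hi in((.11,.2),(.02,.08)):
    q=w[100:140,370:415].reshape(-1,3);q=q[(q[:,2]>lo)&(q[:,2]<hi)];print(len(q),q.mean(0),q.min(0),q.max(0))
ds=np.load('side0.npz');w=cloud(ds);q=w[180:245,385:425].reshape(-1,3)
for lo,hi in((.11,.155),(.02,.08)):
    k=q[(q[:,2]>lo)&(q[:,2]<hi)&(q[:,0]>.5)];print(len(k),k.mean(0),k.min(0),k.max(0))
w_=off((.454,.1056),4.9,-22);print(w_)
go((w_[0],w_[1],.12,94.9),(.30,.45,.24,94.9))
E
```

```text
165 [ 0.67249574 -0.11360267  0.1538286 ] [ 0.66339356 -0.12808594  0.11126609] [ 0.68704944 -0.10366374  0.17548065]
200 [ 0.66212241 -0.10589119  0.0524544 ] [ 0.64861083 -0.14192316  0.02027407] [ 0.70245555 -0.08816836  0.07995014]
118 [ 0.67153246 -0.12539503  0.13325732] [ 0.66240172 -0.13374365  0.11028232] [ 0.6885277  -0.11142432  0.15442967]
478 [ 0.6805673  -0.0866081   0.04109758] [ 0.64740348 -0.14957203  0.02016112] [0.74116571 0.03294354 0.07978914]
[-21.4656  -1.7736]
grasp [0.26   0.6224 0.2398] yawY 67.3 w 0.0869 t 0.1 j7 -0.08 F [ 0.1  0.4 -0.8]
{'x': 76.489, 'y': -42.347, 'z': 0.55, 'ax': -0.001, 'ay': -0.0, 'az': -0.23} rows 437.2
{'x': -0.413, 'y': -0.576, 'z': 0.0, 'ax': -0.001, 'ay': -0.0, 'az': -0.23} rows 3.5
```

```bash
python3 -m creep '[{"x":-0.413,"y":-0.576,"az":-0.23,"hand":1},{"x":-0.413,"y":-0.576,"az":-0.23,"hand":1},{"x":-0.413,"y":-0.576,"az":-0.23,"hand":1},{"x":-0.413,"y":-0.576,"az":-0.23,"hand":1},{"x":-0.413,"y":-0.576,"az":-0.23,"hand":1}]'; python3 - <<'E'
from h import *
go((.38,.22,.16,94.9),(.4321,.1037,.10,94.9),(.4321,.1037,.021,94.9))
E
```

```text
grasp [0.26   0.6224 0.2398] yawY 67.3 w 0.0869 t 0.1 j7 -0.08 F [ 0.1  0.4 -0.8]
{'x': -1.063, 'y': -1.301, 'z': 0.322, 'ax': -0.001, 'ay': -0.0, 'az': -0.23} rows 8.6
{'x': -1.435, 'y': -1.649, 'z': 0.562, 'ax': -0.001, 'ay': -0.0, 'az': -0.23} rows 11.3
{'x': -1.435, 'y': -1.649, 'z': 0.878, 'ax': -0.001, 'ay': -0.0, 'az': -0.23} rows 11.8invalid input
```

```bash
python3 -m creep '[{"x":-0.413,"y":-0.576,"z":0,"ax":0,"ay":0,"az":-0.23,"hand":1},{"x":-0.413,"y":-0.576,"z":0,"ax":0,"ay":0,"az":-0.23,"hand":1},{"x":-0.413,"y":-0.576,"z":0,"ax":0,"ay":0,"az":-0.23,"hand":1},{"x":-0.413,"y":-0.576,"z":0,"ax":0,"ay":0,"az":-0.23,"hand":1},{"x":-0.413,"y":-0.576,"z":0,"ax":0,"ay":0,"az":-0.23,"hand":1}]'; python3 - <<'E'
from h import *
go((.38,.22,.16,94.9),(.4321,.1037,.10,94.9),(.4321,.1037,.021,94.9))
E
```

```text
t: 0.6
ee_pos: [0.3019, 0.4459, 0.4045]
tcp_rot: [-0.126, 3.139, -0.005]
wrist_force: [-0.0, 0.0, -0.2]
gripper_width: 0.0868
grip_force: 0.0
grasp [0.302  0.4454 0.2405] yawY 94.6 w 0.0868 t 0.6 j7 0.56 F [-0.   0.  -0.2]
{'x': -0.239, 'y': -0.925, 'z': 0.325, 'ax': -0.001, 'ay': 0.0, 'az': -0.003} rows 5.0
{'x': -0.41, 'y': -1.404, 'z': 0.566, 'ax': -0.001, 'ay': 0.0, 'az': -0.003} rows 7.8
{'x': -0.41, 'y': -1.404, 'z': 0.882, 'ax': -0.001, 'ay': 0.0, 'az': -0.003} rows 8.5
```

```bash
python3 -m creep '[{"x":-0.24,"y":-0.925,"z":0.32,"ax":0,"ay":0,"az":0,"hand":1},{"x":-0.24,"y":-0.925,"z":0.32,"ax":0,"ay":0,"az":0,"hand":1},{"x":-0.24,"y":-0.925,"z":0.32,"ax":0,"ay":0,"az":0,"hand":1},{"x":-0.24,"y":-0.925,"z":0.32,"ax":0,"ay":0,"az":0,"hand":1},{"x":-0.24,"y":-0.925,"z":0.32,"ax":0,"ay":0,"az":0,"hand":1},{"x":-0.24,"y":-0.925,"z":0.32,"ax":0,"ay":0,"az":0,"hand":1},{"x":-0.24,"y":-0.925,"z":0.32,"ax":0,"ay":0,"az":0,"hand":1}]' | head -2; python3 - <<'E'
from h import *
go((.4321,.1037,.10,94.9),(.4321,.1037,.021,94.9))
E
```

```text
t: 1.3
ee_pos: [0.3799, 0.2247, 0.3244]
grasp [0.3798 0.2247 0.1604] yawY 94.8 w 0.0868 t 1.3 j7 1.03 F [-0.1  0.6  0.1]
{'x': -0.168, 'y': -0.5, 'z': 0.241, 'ax': 0.0, 'ay': -0.0, 'az': -0.001} rows 2.9
{'x': -0.168, 'y': -0.5, 'z': 0.557, 'ax': 0.0, 'ay': -0.0, 'az': -0.001} rows 3.8
```

```bash
python3 -m creep '[{"x":-0.168,"y":-0.5,"z":0.241,"ax":0,"ay":0,"az":0,"hand":1},{"x":-0.168,"y":-0.5,"z":0.241,"ax":0,"ay":0,"az":0,"hand":1},{"x":-0.168,"y":-0.5,"z":0.241,"ax":0,"ay":0,"az":0,"hand":1},{"x":-0.168,"y":-0.5,"z":0.241,"ax":0,"ay":0,"az":0,"hand":1},{"x":-0.168,"y":-0.5,"z":0.4,"ax":0,"ay":0,"az":0,"hand":1},{"x":-0.168,"y":-0.5,"z":0.557,"ax":0,"ay":0,"az":0,"hand":1},{"x":-0.168,"y":-0.5,"z":0.557,"ax":0,"ay":0,"az":0,"hand":1}]' | head -2; python3 - <<'E'
from h import *
from cell import vision
go((.4321,.1037,.021,94.9))
cv2.imwrite('pics/t1.png',cv2.resize(vision.snapshot('top')['frame'][150:280,230:430,::-1],None,fx=4,fy=4,interpolation=2))
E
```

```text
t: 2.0
ee_pos: [0.4336, 0.1072, 0.1842]
grasp [0.4337 0.1074 0.0202] yawY 95.1 w 0.0868 t 2.0 j7 1.38 F [-0.   0.3 -0.2]
{'x': 0.007, 'y': -0.013, 'z': -0.003, 'ax': 0.001, 'ay': 0.0, 'az': 0.002} rows 0.1
```

View pics/t1.png

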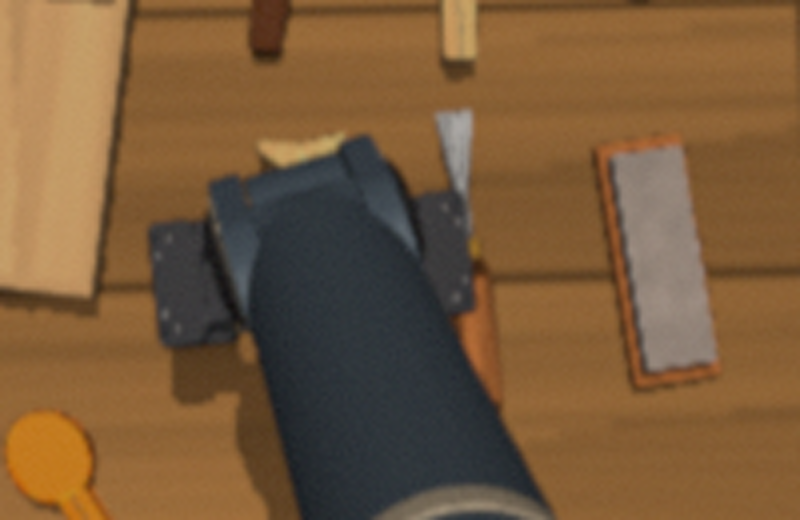

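The gripper straddles the whale, with the body clear above the gouge handle. Closing and lifting.

```bash
python3 -m creep '[{"x":0.006,"y":-0.013,"z":0,"ax":0,"ay":0,"az":0,"hand":1},{"x":0.006,"y":-0.013,"z":0,"ax":0,"ay":0,"az":0,"hand":-1},{"x":0.006,"y":-0.013,"z":0,"ax":0,"ay":0,"az":0,"hand":-1},{"x":0.006,"y":-0.013,"z":0,"ax":0,"ay":0,"az":0,"hand":-1},{"x":0.006,"y":-0.013,"z":0,"ax":0,"ay":0,"az":0,"hand":-1},{"x":0.006,"y":-0.013,"z":0,"ax":0,"ay":0,"az":0,"hand":-1},{"x":0.006,"y":-0.013,"z":0,"ax":0,"ay":0,"az":0,"hand":-1}]'; python3 - <<'E'
from h import *
p=off(*LT,-.062,.038);print(p)
go((.4321,.1037,.12,94.9))
E
```

```text
t: 2.75
ee_pos: [0.431, 0.1008, 0.1856]
tcp_rot: [-0.135, 3.138, 0.001]
wrist_force: [-0.6, 0.7, 0.8]
gripper_width: 0.0469
grip_force: 0.4
[ 0.4498 -0.2888]
grasp [0.431  0.1009 0.0216] yawY 94.9 w 0.0469 t 2.75 j7 1.39 F [-0.6  0.7  0.8]
{'x': -0.006, 'y': 0.011, 'z': -0.394, 'ax': 0.0, 'ay': 0.0, 'az': 0.0} rows 2.0
```

```bash
python3 -m creep '[{"x":0,"y":0,"z":0,"ax":0,"ay":0,"az":0,"hand":-1},{"x":0,"y":0,"z":0,"ax":0,"ay":0,"az":0,"hand":-1},{"x":0,"y":0,"z":0,"ax":0,"ay":0,"az":0,"hand":-1},{"x":0,"y":0,"z":-0.1,"ax":0,"ay":0,"az":0,"hand":-1},{"x":0,"y":0,"z":-0.25,"ax":0,"ay":0,"az":0,"hand":-1},{"x":0,"y":0,"z":-0.4,"ax":0,"ay":0,"az":0,"hand":-1},{"x":0,"y":0,"z":-0.4,"ax":0,"ay":0,"az":0,"hand":-1}]'; python3 - <<'E'
from h import *
go((.4321,-.09,.125,86),(.4498,-.2888,.125,86))
E
```

```text
t: 3.45
ee_pos: [0.4325, 0.1007, 0.2893]
tcp_rot: [-0.134, 3.13, 0.004]
wrist_force: [1.4, 0.8, -0.6]
gripper_width: 0.0458
grip_force: 30.0
grasp [0.4339 0.1012 0.1253] yawY 94.9 w 0.0458 t 3.45 j7 1.37 F [ 1.4  0.8 -0.6]
{'x': 0.067, 'y': -0.76, 'z': -0.001, 'ax': 0.001, 'ay': 0.004, 'az': 0.074} rows 3.8
{'x': 0.064, 'y': -1.558, 'z': -0.003, 'ax': 0.001, 'ay': 0.004, 'az': 0.074} rows 7.8
```

```bash
python3 -m creep '[{"x":-0.02,"y":-0.18,"z":0,"ax":0,"ay":0.004,"az":0.02,"hand":-1},{"x":-0.02,"y":-0.36,"z":0,"ax":0,"ay":0.004,"az":0.04,"hand":-1},{"x":-0.0,"y":-0.54,"z":0,"ax":0,"ay":0.004,"az":0.06,"hand":-1},{"x":0.02,"y":-0.72,"z":0,"ax":0,"ay":0.004,"az":0.074,"hand":-1},{"x":0.03,"y":-0.9,"z":0,"ax":0,"ay":0.004,"az":0.074,"hand":-1},{"x":0.03,"y":-0.98,"z":0,"ax":0,"ay":0.004,"az":0.074,"hand":-1},{"x":0.03,"y":-0.98,"z":0,"ax":0,"ay":0.004,"az":0.074,"hand":-1}]'; python3 - <<'E'
from h import *
go((.4498,-.2888,.125,86),(.4498,-.2888,.033,86))
E
```

```text
t: 4.15
ee_pos: [0.4437, -0.1475, 0.2846]
tcp_rot: [-0.119, -3.13, 0.003]
wrist_force: [0.4, -0.3, -1.9]
gripper_width: 0.0461
grip_force: 30.0
grasp [ 0.4421 -0.1478  0.1206] yawY 85.7 w 0.0461 t 4.15 j7 1.83 F [ 0.4 -0.3 -1.9]
{'x': -0.067, 'y': -0.562, 'z': -0.017, 'ax': -0.001, 'ay': -0.005, 'az': -0.003} rows 2.8
{'x': -0.071, 'y': -0.561, 'z': 0.351, 'ax': -0.001, 'ay': -0.005, 'az': -0.003} rows 3.3
```

```bash
python3 -m creep '[{"x":-0.03,"y":-0.18,"z":0,"ax":0,"ay":-0.004,"az":0,"hand":-1},{"x":-0.06,"y":-0.36,"z":-0.01,"ax":0,"ay":-0.004,"az":0,"hand":-1},{"x":-0.067,"y":-0.52,"z":-0.01,"ax":0,"ay":-0.004,"az":0,"hand":-1},{"x":-0.067,"y":-0.562,"z":-0.01,"ax":0,"ay":-0.004,"az":0,"hand":-1},{"x":-0.067,"y":-0.562,"z":-0.01,"ax":0,"ay":-0.004,"az":0,"hand":-1},{"x":-0.067,"y":-0.562,"z":-0.01,"ax":0,"ay":-0.004,"az":0,"hand":-1}]'; python3 - <<'E'
from h import *
from cell import vision
go((.4498,-.2888,.032,86))
a=vision.snapshot('top')['frame'][110:260,400:540,::-1];b=vision.snapshot('side')['frame'][200:350,300:480,::-1]
cv2.imwrite('pics/t2.png',np.hstack([cv2.resize(q,(400,400),interpolation=2) for q in(a,b)]))
E
```

```text
t: 4.75
ee_pos: [0.4517, -0.2834, 0.287]
tcp_rot: [-0.105, -3.138, -0.002]
wrist_force: [0.5, 0.3, -0.9]
gripper_width: 0.0456
grip_force: 30.0
grasp [ 0.4514 -0.2832  0.123 ] yawY 86.2 w 0.0456 t 4.75 j7 2.12 F [ 0.5  0.3 -0.9]
{'x': 0.005, 'y': -0.022, 'z': 0.364, 'ax': 0.001, 'ay': -0.001, 'az': 0.001} rows 1.8
```

View pics/t2.png

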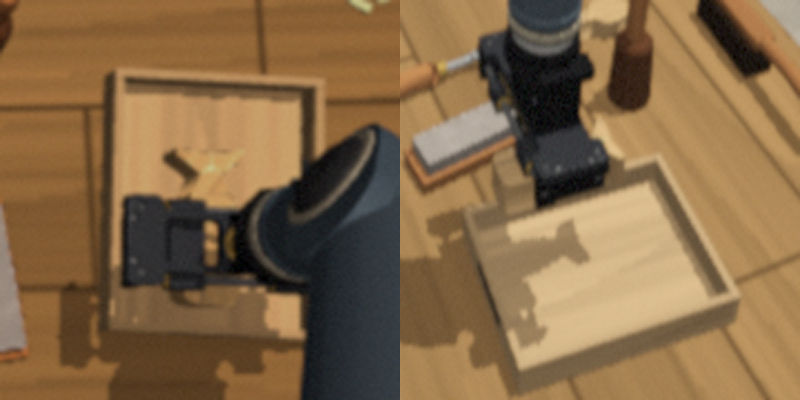

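The whale hangs flat over the tray, tail (210,165) towards +x, clear of the walls. Lowering.

```bash
python3 -m creep '[{"x":0.005,"y":-0.022,"z":0.12,"ax":0,"ay":0,"az":0,"hand":-1},{"x":0.005,"y":-0.022,"z":0.22,"ax":0,"ay":0,"az":0,"hand":-1},{"x":0.005,"y":-0.022,"z":0.30,"ax":0,"ay":0,"az":0,"hand":-1},{"x":0.005,"y":-0.022,"z":0.33,"ax":0,"ay":0,"az":0,"hand":-1},{"x":0.005,"y":-0.022,"z":0.345,"ax":0,"ay":0,"az":0,"hand":-1},{"x":0.005,"y":-0.022,"z":0.355,"ax":0,"ay":0,"az":0,"hand":-1},{"x":0.005,"y":-0.022,"z":0.36,"ax":0,"ay":0,"az":0,"hand":-1},{"x":0.005,"y":-0.022,"z":0.36,"ax":0,"ay":0,"az":0,"hand":-1}]'; python3 - <<'E'
from h import *
go((.4498,-.2888,.031,86))
E
```

```text
t: 5.65
ee_pos: [0.4501, -0.2909, 0.1985]
tcp_rot: [0.108, 3.139, -0.002]
wrist_force: [0.3, -0.6, -1.1]
gripper_width: 0.0459
grip_force: 30.0
grasp [ 0.4503 -0.2911  0.0345] yawY 86.1 w 0.0459 t 5.65 j7 2.19 F [ 0.3 -0.6 -1.1]
{'x': 0.002, 'y': 0.008, 'z': 0.014, 'ax': -0.0, 'ay': 0.001, 'az': 0.0} rows 0.1
```

```bash
python3 -m creep '[{"x":0,"y":0,"z":0.007,"ax":0,"ay":0,"az":0,"hand":-1},{"x":0,"y":0,"z":0.013,"ax":0,"ay":0,"az":0,"hand":-1},{"x":0,"y":0,"z":0.013,"ax":0,"ay":0,"az":0,"hand":-1},{"x":0,"y":0,"z":0.013,"ax":0,"ay":0,"az":0,"hand":-1}]'
```

```text
t: 6.05
ee_pos: [0.4499, -0.2909, 0.1946]
tcp_rot: [0.109, 3.14, -0.001]
wrist_force: [-0.1, -0.5, -0.3]
gripper_width: 0.0454
grip_force: 30.0
```

```bash
python3 -m creep '[{"x":0,"y":0,"z":0.004,"ax":0,"ay":0,"az":0,"hand":-1},{"x":0,"y":0,"z":0.004,"ax":0,"ay":0,"az":0,"hand":-1},{"x":0,"y":0,"z":0.004,"ax":0,"ay":0,"az":0,"hand":0.3},{"x":0,"y":0,"z":0.004,"ax":0,"ay":0,"az":0,"hand":0.3},{"x":0,"y":0,"z":0.004,"ax":0,"ay":0,"az":0,"hand":0.3},{"x":0,"y":0,"z":0.004,"ax":0,"ay":0,"az":0,"hand":0.3},{"x":0,"y":0,"z":-0.1,"ax":0,"ay":0,"az":0,"hand":0.3},{"x":0,"y":0,"z":-0.3,"ax":0,"ay":0,"az":0,"hand":0.3}]'
python3 - <<'E'
from h import *
print(off((.4408,.005),4,-.014))
go((.4268,.004,.13,94),(.4268,.004,.018,94))
E
```

```text
t: 6.85
ee_pos: [0.4488, -0.2899, 0.2675]
tcp_rot: [-0.108, -3.132, -0.004]
wrist_force: [-0.3, -0.2, -0.4]
gripper_width: 0.0568
grip_force: 0.0
[0.4268 0.004 ]
grasp [ 0.4476 -0.2894  0.1035] yawY 86.1 w 0.0568 t 6.85 j7 2.15 F [-0.3 -0.2 -0.4]
{'x': 0.17, 'y': 1.167, 'z': -0.102, 'ax': 0.001, 'ay': -0.004, 'az': -0.066} rows 5.9
{'x': 0.166, 'y': 1.166, 'z': 0.346, 'ax': 0.001, 'ay': -0.004, 'az': -0.066} rows 6.1
```

```bash
python3 -m creep '[{"x":0.03,"y":0.1,"z":-0.1,"ax":0,"ay":0,"az":0,"hand":1},{"x":0.06,"y":0.9,"z":-0.1,"ax":0,"ay":0,"az":-0.066,"hand":1},{"x":0.06,"y":0.95,"z":-0.1,"ax":0,"ay":0,"az":-0.066,"hand":1},{"x":0.08,"y":0.95,"z":-0.1,"ax":0,"ay":0,"az":-0.066,"hand":1},{"x":0.1,"y":0.95,"z":-0.1,"ax":0,"ay":0,"az":-0.066,"hand":1},{"x":0.1,"y":0.95,"z":-0.1,"ax":0,"ay":0,"az":-0.066,"hand":1},{"x":0.1,"y":0.95,"z":-0.1,"ax":0,"ay":0,"az":-0.066,"hand":1}]'
python3 - <<'E'
from h import *
from cell import vision
go((.4268,.004,.13,94),(.4268,.004,.018,94))
d=vision.snapshot('top');w=cloud(d)
# tray contents
m=((w[...,2]>.020)&(w[...,2]<.06)).astype(np.uint8)
n,L,S,C=cv2.connectedComponentsWithStats(m)
for i in range(1,n):
    if 400<S[i,4]<1200 and 430<C[i][0]<520:
        p=w[L==i];print(C[i],S[i,4],cv2.minAreaRect((p[:,:2]*1000).astype(np.float32)),np.percentile(p[:,2],[5,50,95]))
E
```

```text
t: 7.55
ee_pos: [0.4412, -0.0497, 0.2946]
tcp_rot: [-0.118, 3.139, 0.0]
wrist_force: [0.7, -0.6, -0.9]
gripper_width: 0.0866
grip_force: 0.0
grasp [ 0.4412 -0.0497  0.1306] yawY 94.3 w 0.0866 t 7.55 j7 1.73 F [ 0.7 -0.6 -0.9]
{'x': 0.041, 'y': 0.218, 'z': 0.002, 'ax': 0.0, 'ay': 0.0, 'az': 0.002} rows 1.1
{'x': 0.041, 'y': 0.218, 'z': 0.45, 'ax': 0.0, 'ay': 0.0, 'az': 0.002} rows 2.5
[461.74707031 200.36035156] 1024 ((473.1920166015625, -291.3058776855469), (58.17045974731445, 138.4129180908203), 85.44888305664062) [0.02655606 0.04329529 0.04705425]
```

```bash
python3 -m creep '[{"x":0.041,"y":0.218,"z":0,"ax":0,"ay":0,"az":0,"hand":1},{"x":0.041,"y":0.218,"z":0.0,"ax":0,"ay":0,"az":0,"hand":1},{"x":0.041,"y":0.218,"z":0.18,"ax":0,"ay":0,"az":0,"hand":1},{"x":0.041,"y":0.218,"z":0.34,"ax":0,"ay":0,"az":0,"hand":1},{"x":0.041,"y":0.218,"z":0.41,"ax":0,"ay":0,"az":0,"hand":1},{"x":0.041,"y":0.218,"z":0.44,"ax":0,"ay":0,"az":0,"hand":1},{"x":0.041,"y":0.218,"z":0.44,"ax":0,"ay":0,"az":0,"hand":-1},{"x":0.041,"y":0.218,"z":0.44,"ax":0,"ay":0,"az":0,"hand":-1}]'
python3 - <<'E'
from h import *
go((.4268,.004,.019,94))
E
```

```text
t: 8.4
ee_pos: [0.428, 0.0004, 0.1849]
tcp_rot: [-0.106, 3.138, -0.002]
wrist_force: [-0.5, 0.9, -0.3]
gripper_width: 0.0779
grip_force: 0.0
grasp [4.282e-01 3.000e-04 2.090e-02] yawY 93.9 w 0.0779 t 8.4 j7 1.64 F [-0.5  0.9 -0.3]
{'x': 0.004, 'y': 0.015, 'z': 0.008, 'ax': -0.0, 'ay': 0.001, 'az': -0.001} rows 0.1
```

```bash
python3 -m creep '[{"x":0,"y":0.01,"z":0.01,"ax":0,"ay":0,"az":0,"hand":-1},{"x":0,"y":0.01,"z":0.01,"ax":0,"ay":0,"az":0,"hand":-1},{"x":0,"y":0.01,"z":0.01,"ax":0,"ay":0,"az":0,"hand":-1},{"x":0,"y":0.01,"z":0.01,"ax":0,"ay":0,"az":0,"hand":-1},{"x":0,"y":0.01,"z":0.01,"ax":0,"ay":0,"az":0,"hand":-1},{"x":0,"y":0.01,"z":0.01,"ax":0,"ay":0,"az":0,"hand":-1},{"x":0,"y":0.01,"z":0.01,"ax":0,"ay":0,"az":0,"hand":-1},{"x":0,"y":0.01,"z":0.01,"ax":0,"ay":0,"az":0,"hand":-1}]'
python3 -m creep '[{"x":0,"y":0,"z":0,"ax":0,"ay":0,"az":0,"hand":-1},{"x":0,"y":0,"z":0,"ax":0,"ay":0,"az":0,"hand":-1},{"x":0,"y":0,"z":0,"ax":0,"ay":0,"az":0,"hand":-1}]'
python3 - <<'E'
from h import *
go((.4268,.004,.019,94))
E
```

```text
t: 9.2
ee_pos: [0.4277, 0.0041, 0.1826]
tcp_rot: [-0.109, 3.138, -0.0]
wrist_force: [0.0, 1.0, 6.1]
gripper_width: 0.0276
grip_force: 30.9
t: 9.5
ee_pos: [0.4277, 0.0041, 0.1826]
tcp_rot: [-0.109, 3.138, -0.0]
wrist_force: [0.7, 0.6, 6.7]
gripper_width: 0.0276
grip_force: 30.9
grasp [0.428  0.0041 0.0186] yawY 94.0 w 0.0276 t 9.5 j7 1.64 F [0.7 0.6 6.7]
{'x': 0.004, 'y': -0.0, 'z': -0.002, 'ax': -0.0, 'ay': 0.001, 'az': -0.0} rows 0.0
```

```bash
python3 -m creep '[{"x":0,"y":0,"z":-0.08,"ax":0,"ay":0,"az":0,"hand":-1},{"x":0,"y":0,"z":-0.25,"ax":0,"ay":0,"az":0,"hand":-1},{"x":0,"y":0,"z":-0.4,"ax":0,"ay":0,"az":0,"hand":-1},{"x":0,"y":0,"z":-0.44,"ax":0,"ay":0,"az":0,"hand":-1},{"x":0,"y":0,"z":-0.44,"ax":0,"ay":0,"az":0,"hand":-1},{"x":0,"y":0,"z":-0.44,"ax":0,"ay":0,"az":0,"hand":-1}]'
python3 - <<'E'
from h import *
from cell import vision
p=off(*LT,-.0135,-.05);print(p)
go((.46,-.20,.13,86),(*p,.13,86))
a=vision.snapshot('side')['frame'][150:320,250:450,::-1];cv2.imwrite('pics/t3.png',cv2.resize(a,None,fx=3,fy=3,interpolation=2))
E
```

```text
t: 10.1
ee_pos: [0.4264, 0.004, 0.2909]
tcp_rot: [0.109, -3.137, 0.001]
wrist_force: [0.3, -0.2, -2.3]
gripper_width: 0.0275
grip_force: 30.0
[ 0.492  -0.3799]
grasp [0.4261 0.0038 0.1269] yawY 94.0 w 0.0275 t 10.1 j7 1.58 F [ 0.3 -0.2 -2.3]
{'x': -0.077, 'y': -0.823, 'z': -0.012, 'ax': -0.0, 'ay': -0.001, 'az': 0.066} rows 4.1
{'x': -0.155, 'y': -1.55, 'z': -0.012, 'ax': -0.0, 'ay': -0.001, 'az': 0.066} rows 7.8
```

View pics/t3.png

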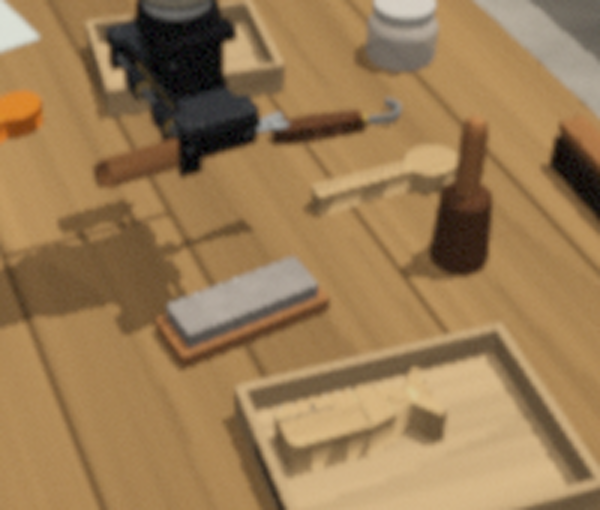

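The gouge is held level at about (180,155), and the whale lies flat in the tray. Moving on.

```bash
python3 -m creep '[{"x":-0.02,"y":-0.18,"z":-0.01,"ax":0,"ay":0,"az":0.02,"hand":-1},{"x":-0.04,"y":-0.36,"z":-0.01,"ax":0,"ay":0,"az":0.04,"hand":-1},{"x":-0.06,"y":-0.54,"z":-0.01,"ax":0,"ay":0,"az":0.066,"hand":-1},{"x":-0.07,"y":-0.72,"z":-0.01,"ax":0,"ay":0,"az":0.066,"hand":-1},{"x":-0.09,"y":-0.9,"z":-0.01,"ax":0,"ay":0,"az":0.066,"hand":-1},{"x":-0.1,"y":-0.98,"z":-0.01,"ax":0,"ay":0,"az":0.066,"hand":-1},{"x":-0.1,"y":-0.98,"z":-0.01,"ax":0,"ay":0,"az":0.066,"hand":-1},{"x":-0.1,"y":-0.98,"z":-0.01,"ax":0,"ay":0,"az":0.066,"hand":-1}]' | head -2
python3 - <<'E'
from h import *
go((.492,-.3799,.13,86),(.492,-.3799,.0275,86))
E
```

```text
t: 10.95
ee_pos: [0.4685, -0.2384, 0.2927]
grasp [ 0.4678 -0.2382  0.1287] yawY 86.0 w 0.0276 t 10.95 j7 2.03 F [-0.6  0.6 -0.9]
{'x': -0.133, 'y': -0.558, 'z': -0.006, 'ax': 0.0, 'ay': -0.002, 'az': 0.0} rows 2.9
{'x': -0.135, 'y': -0.558, 'z': 0.404, 'ax': 0.0, 'ay': -0.002, 'az': 0.0} rows 3.5
```

```bash
python3 -m creep '[{"x":-0.05,"y":-0.18,"z":0,"ax":0,"ay":0,"az":0,"hand":-1},{"x":-0.09,"y":-0.36,"z":0,"ax":0,"ay":0,"az":0,"hand":-1},{"x":-0.12,"y":-0.5,"z":0,"ax":0,"ay":0,"az":0,"hand":-1},{"x":-0.133,"y":-0.558,"z":0.0,"ax":0,"ay":0,"az":0,"hand":-1},{"x":-0.133,"y":-0.558,"z":0,"ax":0,"ay":0,"az":0,"hand":-1},{"x":-0.133,"y":-0.558,"z":0,"ax":0,"ay":0,"az":0,"hand":-1},{"x":-0.133,"y":-0.558,"z":0.15,"ax":0,"ay":0,"az":0,"hand":-1},{"x":-0.133,"y":-0.558,"z":0.15,"ax":0,"ay":0,"az":0,"hand":-1}]' | head -2
python3 - <<'E'
from h import *
go((.492,-.3799,.0275,86))
E
```

```text
t: 11.75
ee_pos: [0.4918, -0.3759, 0.2532]
grasp [ 0.4906 -0.3748  0.0892] yawY 86.2 w 0.0276 t 11.75 j7 2.27 F [-1.8  1.3 -1.6]
{'x': -0.004, 'y': -0.017, 'z': 0.247, 'ax': 0.003, 'ay': -0.004, 'az': 0.002} rows 1.2
```

```bash
python3 -m creep '[{"x":0,"y":-0.017,"z":0.06,"ax":0,"ay":0,"az":0,"hand":-1},{"x":0,"y":-0.017,"z":0.12,"ax":0,"ay":0,"az":0,"hand":-1},{"x":0,"y":-0.017,"z":0.17,"ax":0,"ay":0,"az":0,"hand":-1},{"x":0,"y":-0.017,"z":0.2,"ax":0,"ay":0,"az":0,"hand":-1},{"x":0,"y":-0.017,"z":0.22,"ax":0,"ay":0,"az":0,"hand":-1},{"x":0,"y":-0.017,"z":0.23,"ax":0,"ay":0,"az":0,"hand":-1},{"x":0,"y":-0.017,"z":0.23,"ax":0,"ay":0,"az":0,"hand":-1}]'
python3 - <<'E'
from h import *
go((.492,-.3799,.0275,86))
E
```

```text
t: 12.45
ee_pos: [0.4923, -0.3845, 0.1996]
tcp_rot: [-0.108, -3.14, 0.001]
wrist_force: [-0.5, 0.4, -0.7]
gripper_width: 0.0278
grip_force: 30.0
grasp [ 0.4923 -0.3846  0.0356] yawY 86.0 w 0.0278 t 12.45 j7 2.3 F [-0.5  0.4 -0.7]
{'x': 0.003, 'y': 0.018, 'z': 0.032, 'ax': -0.0, 'ay': -0.0, 'az': 0.0} rows 0.2
```

```bash
python3 -m creep '[{"x":0,"y":0.012,"z":0.01,"ax":0,"ay":0,"az":0,"hand":-1},{"x":0,"y":0.012,"z":0.02,"ax":0,"ay":0,"az":0,"hand":-1},{"x":0,"y":0.012,"z":0.025,"ax":0,"ay":0,"az":0,"hand":-1},{"x":0,"y":0.012,"z":0.028,"ax":0,"ay":0,"az":0,"hand":-1},{"x":0,"y":0.012,"z":0.028,"ax":0,"ay":0,"az":0,"hand":-1}]'
python3 - <<'E'
from h import *
go((.492,-.3799,.0275,86))
E
```

```text
t: 12.95
ee_pos: [0.4925, -0.3815, 0.1927]
tcp_rot: [-0.109, -3.14, 0.001]
wrist_force: [0.6, 0.1, -0.6]
gripper_width: 0.0273
grip_force: 30.0
grasp [ 0.4925 -0.3816  0.0287] yawY 86.0 w 0.0273 t 12.95 j7 2.3 F [ 0.6  0.1 -0.6]
{'x': 0.002, 'y': 0.006, 'z': 0.005, 'ax': -0.0, 'ay': -0.0, 'az': 0.0} rows 0.0
```

```bash
python3 -m creep '[{"x":0,"y":0,"z":0.006,"ax":0,"ay":0,"az":0,"hand":-1},{"x":0,"y":0,"z":0.006,"ax":0,"ay":0,"az":0,"hand":-1},{"x":0,"y":0,"z":0.006,"ax":0,"ay":0,"az":0,"hand":-0.05},{"x":0,"y":0,"z":0.006,"ax":0,"ay":0,"az":0,"hand":-0.05},{"x":0,"y":0,"z":0.006,"ax":0,"ay":0,"az":0,"hand":-0.05},{"x":0,"y":0,"z":0.006,"ax":0,"ay":0,"az":0,"hand":-0.05},{"x":0,"y":0,"z":-0.1,"ax":0,"ay":0,"az":0,"hand":-0.05},{"x":0,"y":0,"z":-0.3,"ax":0,"ay":0,"az":0,"hand":-0.05}]'
python3 - <<'E'
from h import *
go((.57,-.25,.24,86),(.675,-.116,.24,86),(.675,-.116,.15,86))
E
```

```text
t: 13.75
ee_pos: [0.4915, -0.3802, 0.265]
tcp_rot: [-0.108, -3.132, -0.006]
wrist_force: [1.0, -0.1, 0.1]
gripper_width: 0.0413
grip_force: 0.0
grasp [ 0.4903 -0.3796  0.101 ] yawY 86.1 w 0.0413 t 13.75 j7 2.27 F [ 1.  -0.1  0.1]
{'x': -0.273, 'y': 0.543, 'z': -0.556, 'ax': 0.002, 'ay': -0.004, 'az': 0.0} rows 4.1
{'x': -0.655, 'y': 1.107, 'z': -0.557, 'ax': 0.002, 'ay': -0.004, 'az': 0.0} rows 7.0
{'x': -0.658, 'y': 1.106, 'z': -0.197, 'ax': 0.002, 'ay': -0.004, 'az': 0.0} rows 6.5
```

```bash
python3 -m creep '[{"x":0,"y":0,"z":-0.4,"ax":0,"ay":0,"az":0,"hand":1},{"x":-0.1,"y":0.1,"z":-0.556,"ax":0,"ay":0,"az":0,"hand":1},{"x":-0.4,"y":0.7,"z":-0.556,"ax":0,"ay":0,"az":0,"hand":1},{"x":-0.4,"y":0.7,"z":-0.556,"ax":0,"ay":0,"az":0,"hand":1},{"x":-0.4,"y":0.7,"z":-0.556,"ax":0,"ay":0,"az":0,"hand":1},{"x":-0.4,"y":0.7,"z":-0.556,"ax":0,"ay":0,"az":0,"hand":1},{"x":-0.4,"y":0.7,"z":-0.556,"ax":0,"ay":0,"az":0,"hand":1}]' | head -2
python3 - <<'E'
from h import *
from cell import vision
go((.676,-.117,.24,86),(.676,-.117,.143,86))
d=vision.snapshot('side');np.savez('s4.npz',**d);cv2.imwrite('pics/t4.png',cv2.resize(d['frame'][150:350,280:480,::-1],None,fx=3,fy=3,interpolation=2))
E
```

```text
t: 14.45
ee_pos: [0.6081, -0.2064, 0.4077]
grasp [ 0.6088 -0.2059  0.2437] yawY 86.7 w 0.0849 t 14.45 j7 1.89 F [ 0.   0.2 -0. ]
{'x': -0.25, 'y': 0.373, 'z': 0.017, 'ax': 0.002, 'ay': 0.002, 'az': 0.006} rows 2.2
{'x': -0.249, 'y': 0.371, 'z': 0.405, 'ax': 0.002, 'ay': 0.002, 'az': 0.006} rows 3.0
```

View pics/t4.png

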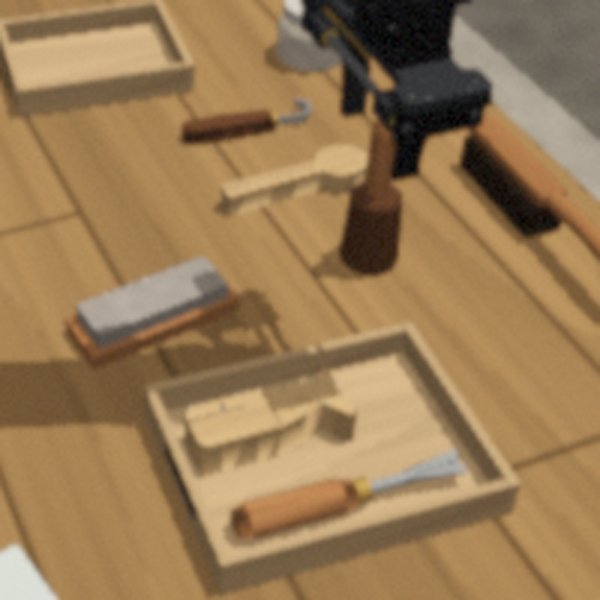

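Whale at (270,425) and gouge at (350,495) lie flat side by side. The gripper is still behind the upright mallet at (372,195).

```bash
python3 -m creep '[{"x":-0.25,"y":0.36,"z":0,"ax":0,"ay":0,"az":0,"hand":1},{"x":-0.25,"y":0.36,"z":0,"ax":0,"ay":0,"az":0,"hand":1},{"x":-0.25,"y":0.36,"z":0,"ax":0,"ay":0,"az":0,"hand":1},{"x":-0.25,"y":0.36,"z":0,"ax":0,"ay":0,"az":0,"hand":1},{"x":-0.25,"y":0.36,"z":0,"ax":0,"ay":0,"az":0,"hand":1},{"x":-0.25,"y":0.36,"z":0,"ax":0,"ay":0,"az":0,"hand":1}]' | head -2
python3 - <<'E'
from h import *
from cell import vision
go((.676,-.117,.24,86),(.676,-.117,.143,86))
d=vision.snapshot('side')
w=cloud(d);q=w[180:245,385:425].reshape(-1,3);k=q[(q[:,2]>.11)&(q[:,2]<.155)&(q[:,0]>.5)&(q[:,0]<.75)];print(k.mean(0))
a=vision.snapshot('top')['frame'][80:180,340:440,::-1]
cv2.imwrite('pics/t5.png',np.hstack([cv2.resize(x,(400,400),interpolation=2) for x in(a,d['frame'][150:250,350:450,::-1])]))
E
```

```text
t: 15.1
ee_pos: [0.6716, -0.1313, 0.4067]
grasp [ 0.6715 -0.1317  0.2427] yawY 85.8 w 0.0873 t 15.1 j7 1.74 F [-0.5 -0.3 -0.3]
{'x': -0.013, 'y': 0.058, 'z': 0.011, 'ax': -0.001, 'ay': -0.0, 'az': -0.002} rows 0.3
{'x': -0.013, 'y': 0.059, 'z': 0.399, 'ax': -0.001, 'ay': -0.0, 'az': -0.002} rows 2.0
[ 0.67147109 -0.12564862  0.13321805]
```

View pics/t5.png

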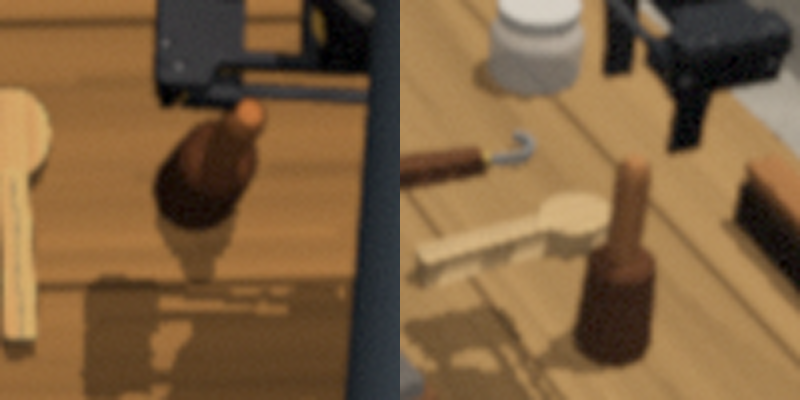

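The mallet is upright, its handle top at about (250,112) in the top crop. The gripper is above it with parallax, and the readout calls for a 15 mm shift in y before descending.

```bash
python3 -m creep '[{"x":-0.013,"y":0.058,"z":0,"ax":0,"ay":0,"az":0,"hand":1},{"x":-0.013,"y":0.058,"z":0,"ax":0,"ay":0,"az":0,"hand":1},{"x":-0.013,"y":0.058,"z":0,"ax":0,"ay":0,"az":0,"hand":1},{"x":-0.013,"y":0.058,"z":0,"ax":0,"ay":0,"az":0,"hand":1}]' | head -2
python3 - <<'E'
from h import *
go((.676,-.117,.24,86),(.676,-.117,.143,86))
E
```

```text
t: 15.6
ee_pos: [0.6771, -0.1139, 0.4065]
grasp [ 0.6771 -0.114   0.2425] yawY 86.1 w 0.0872 t 15.6 j7 1.71 F [ 0.3 -0.1  0.3]
{'x': 0.004, 'y': -0.013, 'z': 0.01, 'ax': -0.0, 'ay': -0.0, 'az': 0.0} rows 0.1
{'x': 0.004, 'y': -0.012, 'z': 0.398, 'ax': -0.0, 'ay': -0.0, 'az': 0.0} rows 2.0
```

```bash
python3 -m creep '[{"x":0.004,"y":-0.012,"z":0.12,"ax":0,"ay":0,"az":0,"hand":1},{"x":0.004,"y":-0.012,"z":0.24,"ax":0,"ay":0,"az":0,"hand":1},{"x":0.004,"y":-0.012,"z":0.34,"ax":0,"ay":0,"az":0,"hand":1},{"x":0.004,"y":-0.012,"z":0.4,"ax":0,"ay":0,"az":0,"hand":1},{"x":0.004,"y":-0.012,"z":0.4,"ax":0,"ay":0,"az":0,"hand":1},{"x":0.004,"y":-0.012,"z":0.4,"ax":0,"ay":0,"az":0,"hand":1}]'
python3 - <<'E'
from h import *
from cell import vision
go((.676,-.117,.143,86))
d=vision.snapshot('side')
a=vision.snapshot('top')['frame'][80:180,340:440,::-1]
cv2.imwrite('pics/t6.png',np.hstack([cv2.resize(x,(400,400),interpolation=2) for x in(a,d['frame'][150:250,350:450,::-1])]))
E
```

```text
t: 16.2
ee_pos: [0.6763, -0.1172, 0.3073]
tcp_rot: [0.109, 3.139, -0.001]
wrist_force: [0.6, -0.3, -0.4]
gripper_width: 0.0867
grip_force: 0.0
grasp [ 0.6765 -0.1174  0.1433] yawY 86.0 w 0.0867 t 16.2 j7 1.74 F [ 0.6 -0.3 -0.4]
{'x': 0.001, 'y': 0.001, 'z': 0.001, 'ax': -0.0, 'ay': 0.001, 'az': 0.0} rows 0.0
```

View pics/t6.png

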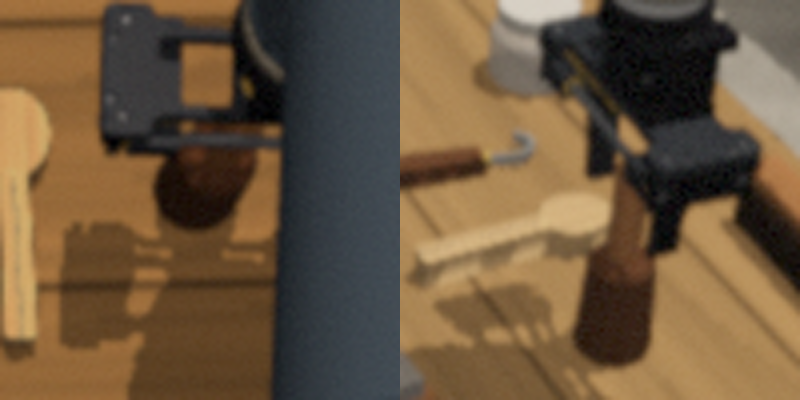

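The handle stands between the fingers at about (625,180) in the side crop. Closing.

```bash
python3 -m creep '[{"x":0,"y":0,"z":0,"ax":0,"ay":0,"az":0,"hand":-1},{"x":0,"y":0,"z":0,"ax":0,"ay":0,"az":0,"hand":-1},{"x":0,"y":0,"z":0,"ax":0,"ay":0,"az":0,"hand":-1},{"x":0,"y":0,"z":0,"ax":0,"ay":0,"az":0,"hand":-1},{"x":0,"y":0,"z":0,"ax":0,"ay":0,"az":0,"hand":-1},{"x":0,"y":0,"z":0,"ax":0,"ay":0,"az":0,"hand":-1},{"x":0,"y":0,"z":0,"ax":0,"ay":0,"az":0,"hand":-1},{"x":0,"y":0,"z":0,"ax":0,"ay":0,"az":0,"hand":-1}]' 
python3 -m creep '[{"x":0,"y":0,"z":0,"ax":0,"ay":0,"az":0,"hand":-1},{"x":0,"y":0,"z":0,"ax":0,"ay":0,"az":0,"hand":-1},{"x":0,"y":0,"z":0,"ax":0,"ay":0,"az":0,"hand":-1}]'
```

```text
t: 17.1
ee_pos: [0.676, -0.1169, 0.3065]
tcp_rot: [-0.108, -3.14, 0.001]
wrist_force: [0.1, -1.1, 0.5]
gripper_width: 0.0309
grip_force: 0.0
t: 17.4
ee_pos: [0.676, -0.1168, 0.3065]
tcp_rot: [-0.108, -3.14, 0.0]
wrist_force: [0.2, 0.7, 0.1]
gripper_width: 0.0255
grip_force: 30.0
```

```bash
python3 -m creep '[{"x":0,"y":0,"z":-0.06,"ax":0,"ay":0,"az":0,"hand":-1},{"x":0,"y":0,"z":-0.18,"ax":0,"ay":0,"az":0,"hand":-1},{"x":0,"y":0,"z":-0.3,"ax":0,"ay":0,"az":0,"hand":-1},{"x":0,"y":0,"z":-0.36,"ax":0,"ay":0,"az":0,"hand":-1},{"x":0,"y":0,"z":-0.36,"ax":0,"ay":0,"az":0,"hand":-1}]' 
python3 - <<'E'
from h import *
p=off(*LT,.081,.038);print(p)
go((*p,.235,86),(*p,.155,86))
E
```

```text
t: 17.9
ee_pos: [0.6764, -0.1173, 0.3996]
tcp_rot: [0.109, 3.134, -0.002]
wrist_force: [-0.7, 0.5, -3.7]
gripper_width: 0.025
grip_force: 30.0
[ 0.5925 -0.2987]
grasp [ 0.6773 -0.1175  0.2356] yawY 86.0 w 0.025 t 17.9 j7 1.72 F [-0.7  0.5 -3.7]
{'x': 0.284, 'y': -0.747, 'z': 0.002, 'ax': -0.0, 'ay': 0.003, 'az': 0.0} rows 4.0
{'x': 0.286, 'y': -0.747, 'z': 0.322, 'ax': -0.0, 'ay': 0.003, 'az': 0.0} rows 4.3
```

```bash
python3 -m creep '[{"x":0.05,"y":-0.13,"z":0,"ax":0,"ay":0,"az":0,"hand":-1},{"x":0.11,"y":-0.29,"z":0,"ax":0,"ay":0,"az":0,"hand":-1},{"x":0.17,"y":-0.45,"z":0,"ax":0,"ay":0,"az":0,"hand":-1},{"x":0.23,"y":-0.6,"z":0,"ax":0,"ay":0,"az":0,"hand":-1},{"x":0.27,"y":-0.71,"z":0,"ax":0,"ay":0,"az":0,"hand":-1},{"x":0.284,"y":-0.747,"z":0,"ax":0,"ay":0,"az":0,"hand":-1},{"x":0.284,"y":-0.747,"z":0,"ax":0,"ay":0,"az":0,"hand":-1},{"x":0.284,"y":-0.747,"z":0,"ax":0,"ay":0,"az":0,"hand":-1}]' 
python3 - <<'E'
from h import *
from cell import vision
go((.5925,-.2987,.152,86))
d=vision.snapshot('side')
a=vision.snapshot('top')['frame'][110:250,420:560,::-1]
cv2.imwrite('pics/t7.png',np.hstack([cv2.resize(x,(400,400),interpolation=2) for x in(a,d['frame'][180:350,310:480,::-1])]))
E
```

```text
t: 18.7
ee_pos: [0.593, -0.2965, 0.3956]
tcp_rot: [-0.105, -3.139, -0.003]
wrist_force: [-0.3, -0.1, -3.1]
gripper_width: 0.0252
grip_force: 30.0
grasp [ 0.5929 -0.2962  0.2316] yawY 86.2 w 0.0252 t 18.7 j7 2.03 F [-0.3 -0.1 -3.1]
{'x': 0.001, 'y': -0.009, 'z': 0.318, 'ax': 0.001, 'ay': -0.0, 'az': 0.001} rows 1.6
```

View pics/t7.png

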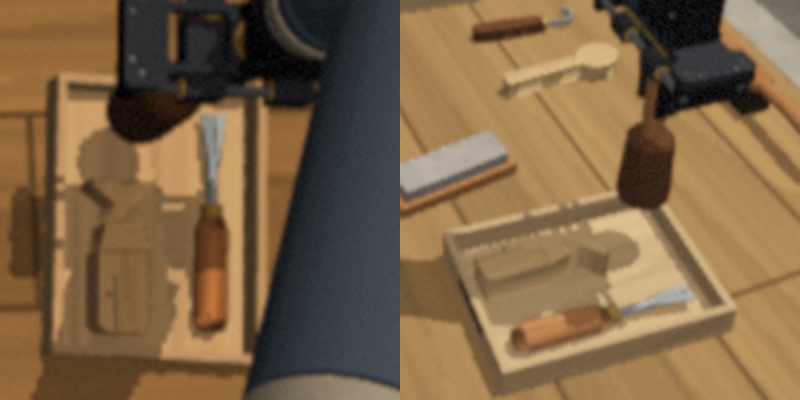

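The mallet hangs upright above the free corner (155,110), clear of the whale tail and the gouge. Lowering.

```bash
python3 -m creep '[{"x":0,"y":-0.008,"z":0.06,"ax":0,"ay":0,"az":0,"hand":-1},{"x":0,"y":-0.008,"z":0.14,"ax":0,"ay":0,"az":0,"hand":-1},{"x":0,"y":-0.008,"z":0.21,"ax":0,"ay":0,"az":0,"hand":-1},{"x":0,"y":-0.008,"z":0.26,"ax":0,"ay":0,"az":0,"hand":-1},{"x":0,"y":-0.008,"z":0.285,"ax":0,"ay":0,"az":0,"hand":-1},{"x":0,"y":-0.008,"z":0.3,"ax":0,"ay":0,"az":0,"hand":-1},{"x":0,"y":-0.008,"z":0.305,"ax":0,"ay":0,"az":0,"hand":-1},{"x":0,"y":-0.008,"z":0.305,"ax":0,"ay":0,"az":0,"hand":-1}]' 
python3 - <<'E'
from h import *
go((.5925,-.2987,.1505,86))
E
```

```text
t: 19.6
ee_pos: [0.5923, -0.3004, 0.3209]
tcp_rot: [0.108, 3.139, -0.002]
wrist_force: [-0.3, -0.8, -2.6]
gripper_width: 0.0252
grip_force: 30.0
grasp [ 0.5924 -0.3006  0.1569] yawY 86.0 w 0.0252 t 19.6 j7 2.05 F [-0.3 -0.8 -2.6]
{'x': -0.0, 'y': 0.007, 'z': 0.026, 'ax': -0.0, 'ay': 0.0, 'az': 0.0} rows 0.1
```

```bash
python3 -m creep '[{"x":0,"y":0,"z":0.01,"ax":0,"ay":0,"az":0,"hand":-1},{"x":0,"y":0,"z":0.018,"ax":0,"ay":0,"az":0,"hand":-1},{"x":0,"y":0,"z":0.024,"ax":0,"ay":0,"az":0,"hand":-1},{"x":0,"y":0,"z":0.024,"ax":0,"ay":0,"az":0,"hand":-1},{"x":0,"y":0,"z":0.024,"ax":0,"ay":0,"az":0,"hand":-1}]'
```

```text
t: 20.1
ee_pos: [0.5921, -0.3003, 0.3145]
tcp_rot: [0.108, 3.14, -0.001]
wrist_force: [-0.2, 1.1, -1.5]
gripper_width: 0.025
grip_force: 30.0
```

```bash
python3 -m creep '[{"x":0,"y":0,"z":0.004,"ax":0,"ay":0,"az":0,"hand":-1},{"x":0,"y":0,"z":0.006,"ax":0,"ay":0,"az":0,"hand":-1},{"x":0,"y":0,"z":0.006,"ax":0,"ay":0,"az":0,"hand":-1}]' | sed -n '2p;4p'; python3 -m creep '[{"x":0,"y":0,"z":0,"ax":0,"ay":0,"az":0,"hand":-1}]' | sed -n '2p;4p'
```

```text
ee_pos: [0.5924, -0.3004, 0.3145]
wrist_force: [-1.0, 1.2, 5.2]
ee_pos: [0.5924, -0.3004, 0.3145]
wrist_force: [-1.3, 0.6, 5.5]
```

```bash
python3 -m creep '[{"x":0,"y":0,"z":-0.003,"ax":0,"ay":0,"az":0,"hand":-0.2},{"x":0,"y":0,"z":-0.003,"ax":0,"ay":0,"az":0,"hand":0.3},{"x":0,"y":0,"z":-0.003,"ax":0,"ay":0,"az":0,"hand":0.3},{"x":0,"y":0,"z":-0.003,"ax":0,"ay":0,"az":0,"hand":0.3},{"x":0,"y":0,"z":-0.003,"ax":0,"ay":0,"az":0,"hand":0.3},{"x":0,"y":0,"z":-0.15,"ax":0,"ay":0,"az":0,"hand":0.3},{"x":0,"y":0,"z":-0.3,"ax":0,"ay":0,"az":0,"hand":0.3},{"x":0,"y":0,"z":-0.42,"ax":0,"ay":0,"az":0,"hand":0.3}]' 
python3 - <<'E'
from h import *
p=off((.658,.0102),-1.2,.005);print(p)
go((.64,-.10,.20,88.5),(*p,.12,88.5))
E
```

```text
t: 21.3
ee_pos: [0.5922, -0.3005, 0.4199]
tcp_rot: [0.109, 3.138, -0.002]
wrist_force: [0.6, 0.0, -0.3]
gripper_width: 0.0565
grip_force: 0.0
[0.663  0.0101]
grasp [ 0.5924 -0.3007  0.2559] yawY 86.0 w 0.0565 t 21.3 j7 2.03 F [ 0.6  0.  -0.3]
{'x': -0.135, 'y': 0.814, 'z': 0.223, 'ax': -0.001, 'ay': 0.001, 'az': -0.021} rows 4.3
{'x': -0.196, 'y': 1.26, 'z': 0.542, 'ax': -0.001, 'ay': 0.001, 'az': -0.021} rows 6.9
```

```bash
python3 -m creep '[{"x":-0.135,"y":0.81,"z":0,"ax":0,"ay":0,"az":-0.02,"hand":1},{"x":-0.135,"y":0.81,"z":0,"ax":0,"ay":0,"az":-0.02,"hand":1},{"x":-0.135,"y":0.81,"z":0,"ax":0,"ay":0,"az":-0.02,"hand":1},{"x":-0.135,"y":0.81,"z":0.1,"ax":0,"ay":0,"az":-0.02,"hand":1},{"x":-0.135,"y":0.81,"z":0.2,"ax":0,"ay":0,"az":-0.02,"hand":1},{"x":-0.135,"y":0.81,"z":0.22,"ax":0,"ay":0,"az":-0.02,"hand":1},{"x":-0.135,"y":0.81,"z":0.22,"ax":0,"ay":0,"az":-0.02,"hand":1}]' |head -2
python3 - <<'E'
from h import *
d=np.load('top0.npz');w=cloud(d)
for nm,(r0,r1,c0,c1),xl in(('spoon',(95,175,325,365),.67),('knife',(95,175,285,312),.685)):
    p=w[r0:r1,c0:c1].reshape(-1,3);p=p[p[:,2]>.010];h=p[(p[:,0]<xl)]
    v=cv2.fitLine((h[:,:2]).astype(np.float32),cv2.DIST_L2,0,.001,.001).ravel()
    a=np.degrees(np.arctan(v[1]/v[0]));print(nm,len(h),'x range',p[:,0].min(),p[:,0].max(),'hdl mid',v[2:],'yaw',a,'y@.663',v[3]+(.663-v[2])*v[1]/v[0])
go((.663,.0105,.12,89))
E
```

```text
t: 22.0
ee_pos: [0.6393, -0.1017, 0.362]
spoon 320 x range 0.5729183892075576 0.7428484816819576 hdl mid [0.6190639  0.00686422] yaw 0.8114017 y@.663 0.0074864705
knife 341 x range 0.5828156493874114 0.7385532372240975 hdl mid [0.6322743  0.12663855] yaw -8.664241 y@.663 0.12195648
grasp [ 0.6389 -0.102   0.198 ] yawY 88.4 w 0.0867 t 22.0 j7 1.74 F [-0.2 -0.5  0.5]
{'x': -0.083, 'y': 0.452, 'z': 0.311, 'ax': -0.001, 'ay': -0.001, 'az': -0.005} rows 2.8
```

```bash
python3 -m creep '[{"x":-0.083,"y":0.442,"z":0,"ax":0,"ay":0,"az":-0.02,"hand":1},{"x":-0.083,"y":0.442,"z":0.1,"ax":0,"ay":0,"az":-0.02,"hand":1},{"x":-0.083,"y":0.442,"z":0.31,"ax":0,"ay":0,"az":-0.02,"hand":1},{"x":-0.083,"y":0.442,"z":0.31,"ax":0,"ay":0,"az":-0.02,"hand":1},{"x":-0.083,"y":0.442,"z":0.31,"ax":0,"ay":0,"az":-0.02,"hand":1},{"x":-0.083,"y":0.442,"z":0.31,"ax":0,"ay":0,"az":-0.02,"hand":1},{"x":-0.083,"y":0.442,"z":0.31,"ax":0,"ay":0,"az":-0.02,"hand":1}]' |head -2
python3 - <<'E'
from h import *
from cell import vision
go((.663,.008,.0195,90.8))
d=vision.snapshot('side')
a=vision.snapshot('top')['frame'][80:180,280:380,::-1]
cv2.imwrite('pics/t8.png',np.hstack([cv2.resize(x,(400,400),interpolation=2) for x in(a,d['frame'][170:350,310:490,::-1])]))
E
```

```text
t: 22.7
ee_pos: [0.6643, 0.0065, 0.288]
grasp [0.6651 0.0062 0.124 ] yawY 90.6 w 0.0874 t 22.7 j7 1.61 F [-0.5 -0.3  0.6]
{'x': 0.007, 'y': 0.007, 'z': 0.418, 'ax': -0.001, 'ay': 0.002, 'az': -0.001} rows 2.1
```

View pics/t8.png

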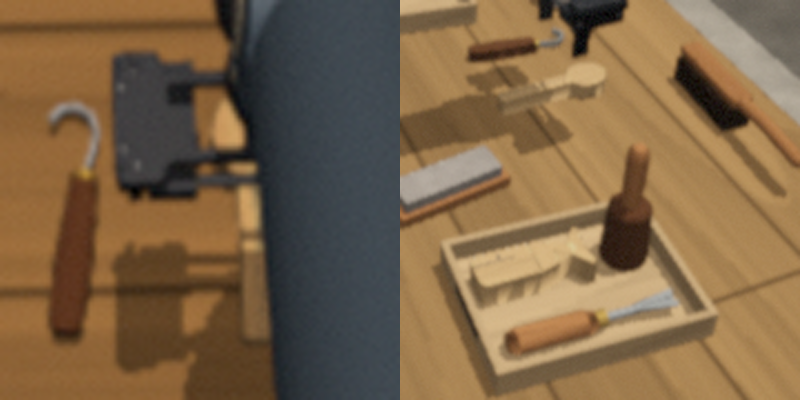

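The large kit is complete: mallet standing at (627,215), whale and gouge flat. The gripper is over the spoon handle, so I descend now.

```bash
python3 -m creep '[{"x":0.007,"y":0.005,"z":0.15,"ax":0,"ay":0,"az":0,"hand":1},{"x":0.007,"y":0.005,"z":0.3,"ax":0,"ay":0,"az":0,"hand":1},{"x":0.007,"y":0.005,"z":0.38,"ax":0,"ay":0,"az":0,"hand":1},{"x":0.007,"y":0.005,"z":0.41,"ax":0,"ay":0,"az":0,"hand":1},{"x":0.007,"y":0.005,"z":0.41,"ax":0,"ay":0,"az":0,"hand":-1},{"x":0.007,"y":0.005,"z":0.41,"ax":0,"ay":0,"az":0,"hand":-1},{"x":0.007,"y":0.005,"z":0.41,"ax":0,"ay":0,"az":0,"hand":-1},{"x":0.007,"y":0.005,"z":0.41,"ax":0,"ay":0,"az":0,"hand":-1}]'
python3 -m creep '[{"x":0,"y":0,"z":0,"ax":0,"ay":0,"az":0,"hand":-1},{"x":0,"y":0,"z":0,"ax":0,"ay":0,"az":0,"hand":-1},{"x":0,"y":0,"z":0,"ax":0,"ay":0,"az":0,"hand":-1},{"x":0,"y":0,"z":0,"ax":0,"ay":0,"az":0,"hand":-1},{"x":0,"y":0,"z":0,"ax":0,"ay":0,"az":0,"hand":-1},{"x":0,"y":0,"z":0,"ax":0,"ay":0,"az":0,"hand":-1}]'
```

```text
t: 23.6
ee_pos: [0.662, 0.0103, 0.1835]
tcp_rot: [-0.023, 3.14, -0.001]
wrist_force: [-0.7, 0.3, 0.5]
gripper_width: 0.063
grip_force: 0.0
t: 24.2
ee_pos: [0.6617, 0.0104, 0.1827]
tcp_rot: [-0.023, 3.141, -0.001]
wrist_force: [0.5, -0.3, -0.1]
gripper_width: 0.0209
grip_force: 30.1
```

```bash
python3 -m creep '[{"x":0,"y":0,"z":-0.08,"ax":0,"ay":0,"az":0,"hand":-1},{"x":0,"y":0,"z":-0.25,"ax":0,"ay":0,"az":0,"hand":-1},{"x":0,"y":0,"z":-0.4,"ax":0,"ay":0,"az":0,"hand":-1},{"x":0,"y":0,"z":-0.42,"ax":0,"ay":0,"az":0,"hand":-1},{"x":0,"y":0,"z":-0.42,"ax":0,"ay":0,"az":0,"hand":-1}]'
python3 - <<'E'
from h import *
p=off(*ST,.004,-.035);print(p)
go((*p,.125,82.4))
E
```

```text
t: 24.7
ee_pos: [0.6619, 0.0104, 0.289]
tcp_rot: [-0.023, 3.139, -0.0]
wrist_force: [-1.1, 0.7, -0.6]
gripper_width: 0.02
grip_force: 30.0
[0.5389 0.2746]
grasp [0.6623 0.0104 0.125 ] yawY 90.8 w 0.02 t 24.7 j7 1.61 F [-1.1  0.7 -0.6]
{'x': 0.476, 'y': 1.064, 'z': -0.001, 'ax': -0.0, 'ay': 0.001, 'az': 0.07} rows 5.8
```

```bash
python3 -m creep '[{"x":0.07,"y":0.15,"z":0,"ax":0,"ay":0,"az":0.02,"hand":-1},{"x":0.14,"y":0.31,"z":0,"ax":0,"ay":0,"az":0.04,"hand":-1},{"x":0.21,"y":0.47,"z":0,"ax":0,"ay":0,"az":0.06,"hand":-1},{"x":0.28,"y":0.63,"z":0,"ax":0,"ay":0,"az":0.07,"hand":-1},{"x":0.36,"y":0.79,"z":0,"ax":0,"ay":0,"az":0.07,"hand":-1},{"x":0.43,"y":0.93,"z":0,"ax":0,"ay":0,"az":0.07,"hand":-1},{"x":0.476,"y":0.99,"z":0,"ax":0,"ay":0,"az":0.07,"hand":-1},{"x":0.476,"y":0.99,"z":0,"ax":0,"ay":0,"az":0.07,"hand":-1}]'
python3 -m creep '[{"x":0,"y":0.07,"z":0,"ax":0,"ay":0,"az":0,"hand":-1},{"x":0,"y":0.07,"z":0,"ax":0,"ay":0,"az":0,"hand":-1},{"x":0,"y":0.07,"z":0,"ax":0,"ay":0,"az":0,"hand":-1},{"x":0,"y":0.07,"z":0,"ax":0,"ay":0,"az":0,"hand":-1}]'
python3 - <<'E'
from h import *
from cell import vision
go((.5389,.2746,.125,82.4),(.5389,.2746,.0285,82.4))
d=vision.snapshot('side')
a=vision.snapshot('top')['frame'][120:240,170:290,::-1]
cv2.imwrite('pics/t9.png',np.hstack([cv2.resize(x,(400,400),interpolation=2) for x in(a,d['frame'][110:230,240:360,::-1])]))
E
```

```text
t: 25.5
ee_pos: [0.5361, 0.2596, 0.2852]
tcp_rot: [-0.196, -3.13, 0.002]
wrist_force: [0.8, 0.7, -1.0]
gripper_width: 0.0203
grip_force: 30.0
t: 25.9
ee_pos: [0.542, 0.2723, 0.2873]
tcp_rot: [-0.21, -3.134, 0.002]
wrist_force: [0.5, 0.5, -1.3]
gripper_width: 0.0206
grip_force: 30.0
grasp [0.542  0.2721 0.1233] yawY 82.3 w 0.0206 t 25.9 j7 1.01 F [ 0.5  0.5 -1.3]
{'x': 0.014, 'y': 0.007, 'z': -0.007, 'ax': -0.001, 'ay': 0.0, 'az': -0.001} rows 0.1
{'x': 0.014, 'y': 0.008, 'z': 0.379, 'ax': -0.001, 'ay': 0.0, 'az': -0.001} rows 1.9
```

View pics/t9.png

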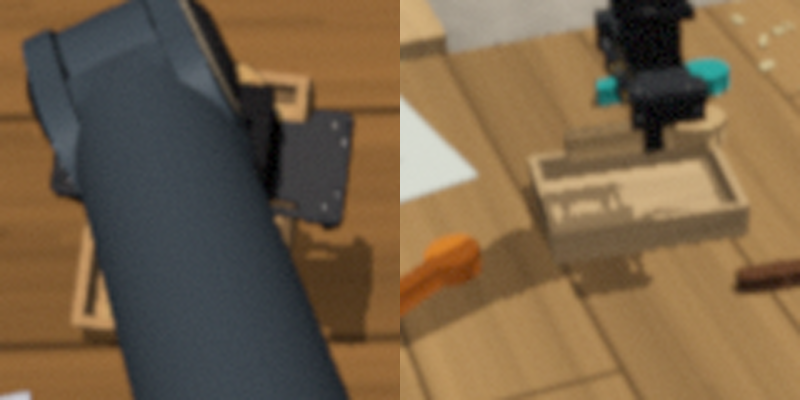

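The spoon hangs level over the near half of the small tray. Lowering.

```bash
python3 -m creep '[{"x":0.01,"y":0.007,"z":0.1,"ax":0,"ay":0,"az":0,"hand":-1},{"x":0.01,"y":0.007,"z":0.2,"ax":0,"ay":0,"az":0,"hand":-1},{"x":0.01,"y":0.007,"z":0.28,"ax":0,"ay":0,"az":0,"hand":-1},{"x":0.01,"y":0.007,"z":0.33,"ax":0,"ay":0,"az":0,"hand":-1},{"x":0.01,"y":0.007,"z":0.36,"ax":0,"ay":0,"az":0,"hand":-1},{"x":0.01,"y":0.007,"z":0.37,"ax":0,"ay":0,"az":0,"hand":-1},{"x":0.01,"y":0.007,"z":0.37,"ax":0,"ay":0,"az":0,"hand":-1},{"x":0.01,"y":0.007,"z":0.37,"ax":0,"ay":0,"az":0,"hand":-1}]'
python3 - <<'E'
from h import *
go((.5389,.2746,.0265,82.4))
E
```

```text
t: 26.8
ee_pos: [0.5395, 0.2757, 0.1959]
tcp_rot: [0.207, 3.133, 0.001]
wrist_force: [-1.1, 0.6, -0.9]
gripper_width: 0.0208
grip_force: 30.0
grasp [0.5398 0.2757 0.0319] yawY 82.4 w 0.0208 t 26.8 j7 1.03 F [-1.1  0.6 -0.9]
{'x': 0.002, 'y': -0.005, 'z': 0.022, 'ax': 0.0, 'ay': 0.001, 'az': 0.0} rows 0.1
```

```bash
python3 -m creep '[{"x":0,"y":0,"z":0.01,"ax":0,"ay":0,"az":0,"hand":-1},{"x":0,"y":0,"z":0.016,"ax":0,"ay":0,"az":0,"hand":-1},{"x":0,"y":0,"z":0.02,"ax":0,"ay":0,"az":0,"hand":-1},{"x":0,"y":0,"z":0.023,"ax":0,"ay":0,"az":0,"hand":-1},{"x":0,"y":0,"z":0.023,"ax":0,"ay":0,"az":0,"hand":-1}]'
```

```text
t: 27.3
ee_pos: [0.5392, 0.2756, 0.1907]
tcp_rot: [-0.207, -3.135, 0.0]
wrist_force: [-3.4, -1.7, 8.3]
gripper_width: 0.0202
grip_force: 31.0
```

Contact felt (8 N), so I open slightly and lift.

```bash
python3 -m creep '[{"x":0,"y":0,"z":-0.003,"ax":0,"ay":0,"az":0,"hand":-1},{"x":0,"y":0,"z":-0.003,"ax":0,"ay":0,"az":0,"hand":-0.3},{"x":0,"y":0,"z":-0.003,"ax":0,"ay":0,"az":0,"hand":-0.3},{"x":0,"y":0,"z":-0.003,"ax":0,"ay":0,"az":0,"hand":-0.3},{"x":0,"y":0,"z":-0.003,"ax":0,"ay":0,"az":0,"hand":-0.3},{"x":0,"y":0,"z":-0.1,"ax":0,"ay":0,"az":0,"hand":-0.3},{"x":0,"y":0,"z":-0.25,"ax":0,"ay":0,"az":0,"hand":-0.3},{"x":0,"y":0,"z":-0.4,"ax":0,"ay":0,"az":0,"hand":-0.3}]'
python3 - <<'E'
from h import *
go((.640,.1255,.125,81.3))
E
```

```text
t: 28.1
ee_pos: [0.5386, 0.2746, 0.2889]
tcp_rot: [-0.208, -3.132, 0.006]
wrist_force: [1.4, 0.1, -0.2]
gripper_width: 0.0303
grip_force: 0.0
grasp [0.5381 0.274  0.1249] yawY 82.4 w 0.0303 t 28.1 j7 1.0 F [ 1.4  0.1 -0.2]
{'x': -0.481, 'y': -0.538, 'z': 0.0, 'ax': -0.002, 'ay': -0.001, 'az': 0.009} rows 3.6
```

```bash
python3 -m creep '[{"x":-0.481,"y":-0.538,"z":0,"ax":0,"ay":0,"az":0.009,"hand":0},{"x":-0.481,"y":-0.538,"z":0,"ax":0,"ay":0,"az":0.009,"hand":1},{"x":-0.481,"y":-0.538,"z":0,"ax":0,"ay":0,"az":0.009,"hand":1},{"x":-0.481,"y":-0.538,"z":0,"ax":0,"ay":0,"az":0.009,"hand":1},{"x":-0.481,"y":-0.538,"z":0,"ax":0,"ay":0,"az":0.009,"hand":1},{"x":-0.481,"y":-0.538,"z":0,"ax":0,"ay":0,"az":0.009,"hand":1},{"x":-0.481,"y":-0.538,"z":0,"ax":0,"ay":0,"az":0.009,"hand":1}]' | head -2
python3 - <<'E'
from h import *
from cell import vision
go((.640,.1255,.0185,81.3))
d=vision.snapshot('side')
a=vision.snapshot('top')
cv2.imwrite('pics/t10.png',np.hstack([cv2.resize(x,(400,400),interpolation=2) for x in(a['frame'][90:240,180:330,::-1],d['frame'][110:230,260:380,::-1])]))
w=cloud(a)[130:235,185:270].reshape(-1,3)
b=off
p=w[(w[:,2]>.018)&(w[:,2]<.06)]
c,s=np.cos(np.radians(-7.6)),np.sin(np.radians(-7.6));q=(p[:,:2]-ST[0][0:2])@np.array([[c,-s],[s,c]])
k=(abs(q[:,0])<.094)&(abs(q[:,1])<.066);print('spoon tray',len(q[k]),q[k].min(0),q[k].max(0),np.median(p[k,2]))
E
```

```text
t: 28.8
ee_pos: [0.6398, 0.1277, 0.2886]
grasp [0.6394 0.1277 0.1246] yawY 81.5 w 0.0783 t 28.8 j7 1.28 F [-0.5  0.3 -0.3]
{'x': -0.003, 'y': -0.008, 'z': 0.424, 'ax': -0.0, 'ay': -0.001, 'az': 0.001} rows 2.1
spoon tray 783 [-0.08386321 -0.06144861] [ 0.08560567 -0.00945923] 0.03358893783711925
```

View pics/t10.png

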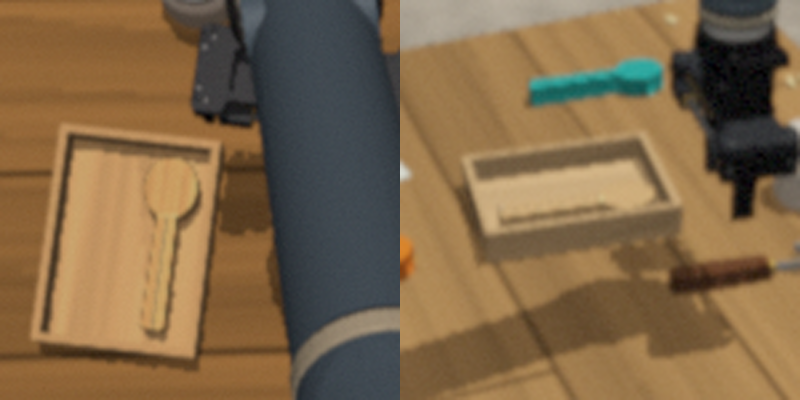

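The spoon lies flat along the near wall (170,245), leaving room at left. Next the knife.

```bash
python3 -m creep '[{"x":0,"y":-0.008,"z":0.15,"ax":0,"ay":0,"az":0,"hand":1},{"x":0,"y":-0.008,"z":0.3,"ax":0,"ay":0,"az":0,"hand":1},{"x":0,"y":-0.008,"z":0.38,"ax":0,"ay":0,"az":0,"hand":1},{"x":0,"y":-0.008,"z":0.418,"ax":0,"ay":0,"az":0,"hand":1},{"x":0,"y":-0.008,"z":0.418,"ax":0,"ay":0,"az":0,"hand":-1},{"x":0,"y":-0.008,"z":0.418,"ax":0,"ay":0,"az":0,"hand":-1},{"x":0,"y":-0.008,"z":0.418,"ax":0,"ay":0,"az":0,"hand":-1},{"x":0,"y":-0.008,"z":0.418,"ax":0,"ay":0,"az":0,"hand":-1}]'
python3 -m creep '[{"x":0,"y":0,"z":0,"ax":0,"ay":0,"az":0,"hand":-1},{"x":0,"y":0,"z":0,"ax":0,"ay":0,"az":0,"hand":-1},{"x":0,"y":0,"z":0,"ax":0,"ay":0,"az":0,"hand":-1},{"x":0,"y":0,"z":0,"ax":0,"ay":0,"az":0,"hand":-1},{"x":0,"y":0,"z":0,"ax":0,"ay":0,"az":0,"hand":-1},{"x":0,"y":0,"z":0,"ax":0,"ay":0,"az":0,"hand":-1}]'
```

```text
t: 29.7
ee_pos: [0.6406, 0.1246, 0.1856]
tcp_rot: [0.236, 3.131, -0.0]
wrist_force: [0.2, -0.7, -0.2]
gripper_width: 0.063
grip_force: 0.0
t: 30.3
ee_pos: [0.6404, 0.1245, 0.1849]
tcp_rot: [0.236, 3.133, -0.001]
wrist_force: [-0.2, -1.2, -0.1]
gripper_width: 0.0243
grip_force: 29.9
```

```bash
python3 -m creep '[{"x":0,"y":0,"z":-0.06,"ax":0,"ay":0,"az":0,"hand":-1},{"x":0,"y":0,"z":-0.2,"ax":0,"ay":0,"az":0,"hand":-1},{"x":0,"y":0,"z":-0.36,"ax":0,"ay":0,"az":0,"hand":-1},{"x":0,"y":0,"z":-0.42,"ax":0,"ay":0,"az":0,"hand":-1},{"x":0,"y":0,"z":-0.42,"ax":0,"ay":0,"az":0,"hand":-1}]'
python3 - <<'E'
from h import *
p=off(*ST,-.02,.034);print(p)
go((*p,.125,82.4))
E
```

```text
t: 30.8
ee_pos: [0.6412, 0.1244, 0.2934]
tcp_rot: [0.236, 3.127, 0.002]
wrist_force: [0.6, 0.3, -0.6]
gripper_width: 0.0242
grip_force: 29.9
[0.5243 0.3461]
grasp [0.6422 0.1246 0.1294] yawY 81.4 w 0.0242 t 30.8 j7 1.29 F [ 0.6  0.3 -0.6]
{'x': 0.596, 'y': 0.806, 'z': 0.016, 'ax': 0.001, 'ay': 0.003, 'az': -0.009} rows 5.0
```

```bash
python3 -m creep '[{"x":0.09,"y":0.12,"z":0,"ax":0,"ay":0,"az":-0.009,"hand":-1},{"x":0.19,"y":0.26,"z":0,"ax":0,"ay":0,"az":-0.009,"hand":-1},{"x":0.29,"y":0.4,"z":0,"ax":0,"ay":0,"az":-0.009,"hand":-1},{"x":0.39,"y":0.53,"z":0,"ax":0,"ay":0,"az":-0.009,"hand":-1},{"x":0.5,"y":0.68,"z":0.01,"ax":0,"ay":0,"az":-0.009,"hand":-1},{"x":0.57,"y":0.78,"z":0.01,"ax":0,"ay":0,"az":-0.009,"hand":-1},{"x":0.596,"y":0.806,"z":0.01,"ax":0,"ay":0,"az":-0.009,"hand":-1},{"x":0.596,"y":0.806,"z":0.01,"ax":0,"ay":0,"az":-0.009,"hand":-1}]'
python3 -m creep '[{"x":0,"y":0,"z":0,"ax":0,"ay":0,"az":0,"hand":-1},{"x":0,"y":0,"z":0,"ax":0,"ay":0,"az":0,"hand":-1}]' | head -1
python3 - <<'E'
from h import *
from cell import vision
go((.5243,.3461,.029,82.4))
d=vision.snapshot('side')
a=vision.snapshot('top')
cv2.imwrite('pics/t11.png',np.hstack([cv2.resize(x,(400,400),interpolation=2) for x in(a['frame'][110:240,170:300,::-1],d['frame'][110:230,240:360,::-1])]))
E
```

```text
t: 31.6
ee_pos: [0.5219, 0.3471, 0.2857]
tcp_rot: [-0.202, -3.133, 0.004]
wrist_force: [1.1, -0.4, -0.1]
gripper_width: 0.0243
grip_force: 29.9
t: 31.8
grasp [0.5246 0.3433 0.123 ] yawY 82.2 w 0.0248 t 31.8 j7 0.89 F [-0.   0.8 -0.2]
{'x': 0.003, 'y': 0.01, 'z': 0.376, 'ax': -0.001, 'ay': 0.0, 'az': -0.001} rows 1.9
```

View pics/t11.png

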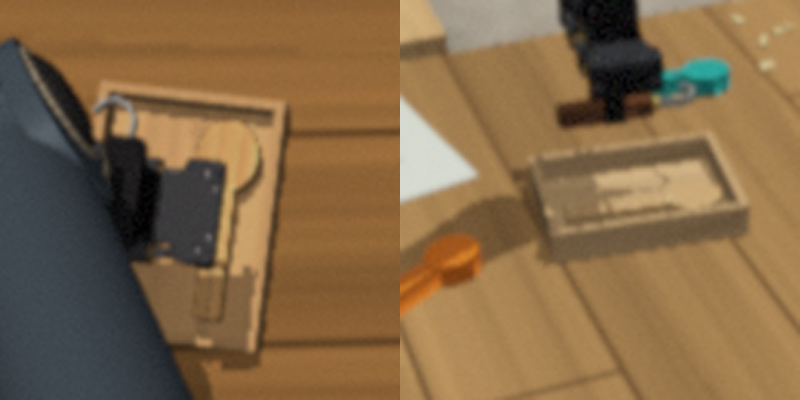

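The knife is held level above the free half; its hook at (115,105) only looks close to the wall because of the height parallax. Lowering.

```bash
python3 -m creep '[{"x":0.003,"y":0.004,"z":0.1,"ax":0,"ay":0,"az":0,"hand":-1},{"x":0.003,"y":0.004,"z":0.2,"ax":0,"ay":0,"az":0,"hand":-1},{"x":0.003,"y":0.004,"z":0.28,"ax":0,"ay":0,"az":0,"hand":-1},{"x":0.003,"y":0.004,"z":0.32,"ax":0,"ay":0,"az":0,"hand":-1},{"x":0.003,"y":0.004,"z":0.35,"ax":0,"ay":0,"az":0,"hand":-1},{"x":0.003,"y":0.004,"z":0.36,"ax":0,"ay":0,"az":0,"hand":-1},{"x":0.003,"y":0.004,"z":0.36,"ax":0,"ay":0,"az":0,"hand":-1},{"x":0.003,"y":0.004,"z":0.36,"ax":0,"ay":0,"az":0,"hand":-1}]'
python3 - <<'E'
from h import *
go((.5243,.3461,.029,82.4))
E
```

```text
t: 32.7
ee_pos: [0.5231, 0.3472, 0.1982]
tcp_rot: [0.207, 3.134, 0.001]
wrist_force: [0.1, 0.4, -0.0]
gripper_width: 0.0245
grip_force: 29.9
grasp [0.5233 0.3473 0.0342] yawY 82.4 w 0.0245 t 32.7 j7 0.91 F [ 0.1  0.4 -0. ]
{'x': -0.005, 'y': -0.004, 'z': 0.021, 'ax': 0.0, 'ay': 0.001, 'az': 0.0} rows 0.1
```

```bash
python3 -m creep '[{"x":0,"y":-0.004,"z":0.01,"ax":0,"ay":0,"az":0,"hand":-1},{"x":0,"y":-0.004,"z":0.016,"ax":0,"ay":0,"az":0,"hand":-1},{"x":0,"y":-0.004,"z":0.02,"ax":0,"ay":0,"az":0,"hand":-1},{"x":0,"y":-0.004,"z":0.022,"ax":0,"ay":0,"az":0,"hand":-1},{"x":0,"y":-0.004,"z":0.022,"ax":0,"ay":0,"az":0,"hand":-1}]'
```

```text
t: 33.2
ee_pos: [0.5227, 0.346, 0.1929]
tcp_rot: [-0.207, -3.135, 0.001]
wrist_force: [-2.3, -1.7, 6.5]
gripper_width: 0.0242
grip_force: 29.9
```

```bash
python3 -m creep '[{"x":0,"y":0,"z":-0.003,"ax":0,"ay":0,"az":0,"hand":-1},{"x":0,"y":0,"z":-0.003,"ax":0,"ay":0,"az":0,"hand":-0.24},{"x":0,"y":0,"z":-0.003,"ax":0,"ay":0,"az":0,"hand":-0.24},{"x":0,"y":0,"z":-0.003,"ax":0,"ay":0,"az":0,"hand":-0.24},{"x":0,"y":0,"z":-0.003,"ax":0,"ay":0,"az":0,"hand":-0.24},{"x":0,"y":0,"z":-0.1,"ax":0,"ay":0,"az":0,"hand":-0.24},{"x":0,"y":0,"z":-0.25,"ax":0,"ay":0,"az":0,"hand":-0.24},{"x":0,"y":0,"z":-0.4,"ax":0,"ay":0,"az":0,"hand":-0.24}]'
python3 -m creep '[{"x":0.2,"y":0.5,"z":-0.4,"ax":0,"ay":0,"az":0,"hand":0},{"x":0.4,"y":0.99,"z":-0.4,"ax":0,"ay":0,"az":0,"hand":0},{"x":0.4,"y":0.99,"z":-0.4,"ax":0,"ay":0,"az":0,"hand":0},{"x":0.4,"y":0.99,"z":-0.4,"ax":0,"ay":0,"az":0,"hand":0},{"x":0.4,"y":0.99,"z":-0.4,"ax":0,"ay":0,"az":0,"hand":0},{"x":0.4,"y":0.99,"z":-0.4,"ax":0,"ay":0,"az":0,"hand":0},{"x":0.4,"y":0.99,"z":-0.4,"ax":0,"ay":0,"az":0,"hand":0},{"x":0.4,"y":0.99,"z":-0.4,"ax":0,"ay":0,"az":0,"hand":0}]'
python3 - <<'E'
from h import *
from cell import vision
a=vision.snapshot('top');d=vision.snapshot('side')
f=cv2.resize(a['frame'][100:280,170:530,::-1],None,fx=2.2,fy=2.2,interpolation=2);g=cv2.resize(d['frame'][120:260,240:470,::-1],(396,240),interpolation=2)
h=cv2.resize(d['frame'][240:350,310:470,::-1],(396,204))
g2=np.hstack([g[:204],h])
cv2.imwrite('pics/t12.png',np.vstack([f,g2]))
w=cloud(a);wo=w[180:255,375:415].reshape(-1,3);p=wo[(wo[:,2]>.007)];print('oilstone',cv2.minAreaRect((p[:,:2]*1000).astype(np.float32)))
w=w[130:235,185:270].reshape(-1,3);p=w[(w[:,2]>.015)&(w[:,2]<.06)]
c,s=np.cos(np.radians(-7.6)),np.sin(np.radians(-7.6));q=(p[:,:2]-ST[0])@np.array([[c,-s],[s,c]])
k=(abs(q[:,0])<.092)&(q[:,1]<.064)&(q[:,1]>0);print('knife',q[k].min(0),q[k].max(0),np.percentile(p[k,2],[10,50,90]))
E
```

```text
t: 34.0
ee_pos: [0.5224, 0.346, 0.2922]
tcp_rot: [-0.207, -3.134, 0.003]
wrist_force: [1.2, 0.1, 0.0]
gripper_width: 0.033
grip_force: 0.0
t: 34.8
ee_pos: [0.4552, 0.6055, 0.391]
tcp_rot: [-0.204, -3.135, 0.002]
wrist_force: [1.3, 0.1, -0.2]
gripper_width: 0.0436
grip_force: 0.0
oilstone ((433.5548400878906, -122.27496337890625), (95.72599029541016, 179.56454467773438), 85.2054443359375)
knife [-0.07932663  0.01971795] [0.07381566 0.06108012] [0.02133007 0.02711567 0.03060061]
```

View pics/t12.png

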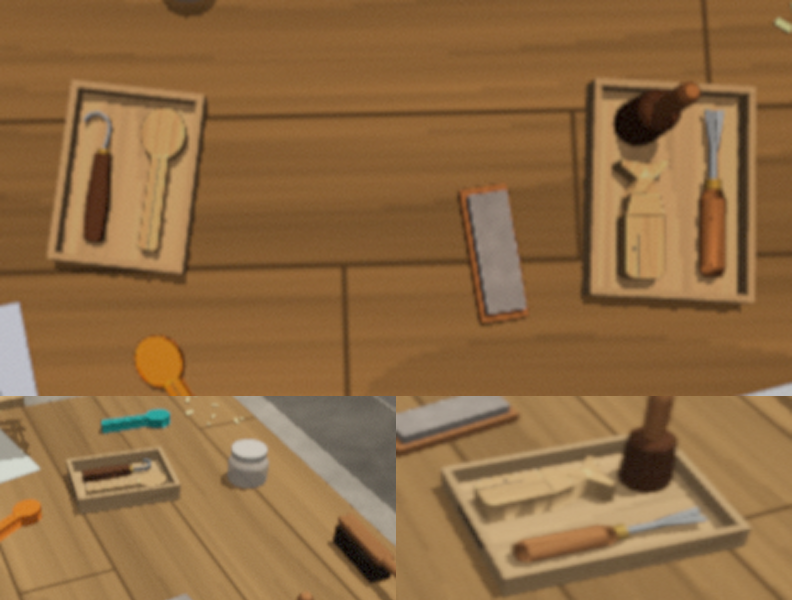

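Both kits lie as asked: knife (98,180) and spoon (158,180) in the small tray; whale (645,235), gouge (712,195) and standing mallet (640,115) in the large one. The oilstone at (493,253) looks untouched.

```bash
python3 -c "
from cell import robot
print(robot.job_done())"
```

```text
the job is handed in; nothing more can be done
None
```

Both kits are made up and the job is handed in at about 35 s: everything rests flat in its tray, the mallet stands on its head, and the oilstone looks untouched in the final picture.

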